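# Take the pour-over coffee stack apart

### The arm

A 6-joint arm with a two-finger parallel gripper is mounted at the origin on a cart in front of the work surface, level with it; the furniture and walls round the work are solid. World frame = base frame: x ahead of the robot, y to its left, z up, the work surface at z = 0. Lengths are in mm, angles in rad, forces in N, time in s.
With the tool pointing down it reaches from about 325 to 775 mm from the base axis. Payload 5.5 kg.
Tool frame: the origin (TCP) lies at the very end of the fingers, on their centre line; the grasp point (between the pads) lies r.grasp_offset behind it (r.grasp_offset is the distance from the TCP to the grasp point, in mm); z points along the fingers, y is the line along which they close (so a half turn about z gives the same grasp; the last joint's range is limited). The gripper opens to 88 mm and grips with 3 to 60 N. Pads are 20 mm wide; open, the fingers measure 115 mm over their backs; the gripper's body (75 mm by 178 mm) begins 61 mm behind the grasp point.
Start: joints at [1.17, 0.091, 1.231, -0, 1.82, -0.057], TCP at [202.245, 564.901, 222.631] pointing down, gripper open.
Joint ranges: [-2.87, 2.87], [-0.86, 2.18], [0.17, 2.46], [-1.51, 4.65], [0.06, 2.69], [-2.65, 2.65]. Speed limits (rad/s): [2.57, 2.57, 3.01, 3.14, 3.14, 3.14].

### API

Orientations are given as [roll, pitch, yaw] about the fixed x, y, z axes, in that order (R = Rz(yaw) Ry(pitch) Rx(roll)).
In Python, from rig import r gives the robot as it stands.
- The arm moves only by the shell command python3 -m pendant 'ROWS' [FORCE]. ROWS is JSON, a list of rows, each an object of numbers: "x", "y", "z": the shift along the tool's x, y, z in units of 40 mm (1.0 is 40 mm); "yaw": the turn about the tool's z in degrees; "jaw": the opening, from 0 (shut) to 1 (fully open). In form: [{"x": .., "y": .., "z": .., "yaw": .., "jaw": ..}, ...]. A call has 1 to 12 rows; each row shifts and turns the commanded pose from where the row before left it, along the tool's axes as they then stand; what a row does not reach is not made up. A row lasts 1/10 s, in which the tool goes at most 50 mm and 8.59 degrees, less where a joint would pass 70% of its speed; a pose out of reach is approached as far as the arm can. A call is refused whole if a number of a shift passes 1 or a number of a turn 8.59, either way. A call with a gripper value outside its range is refused whole. The fingers move at their own pace and stop on an object; FORCE is the grip in N (left out, the last holds). Time passes only in rows, so rows that do not move let the fingers close. It gives the time, the measured TCP pose, the force, the opening and the grip force at its end, in the units of the state.
- r.sense(): the state, without advancing time (a new reading comes with each control period).
- r.read_camera(name): name is "scene" or "top" or "wrist"; returns the picture (384x512x3 uint8, blue, green, red); there is no depth.
- r.get_calibration(name): a dict with "vfov" (degrees; the focal length in pixels is half the picture's height over the tangent of half this angle, whatever the lens; pixels are square), "cx", "cy" (the principal point, pixels), "origin" and "orientation" of the camera in the world; the wrist camera has in their place "T_tool_cam" (4x4, takes a point from camera to tool coordinates, whose origin is the TCP and whose axes are the flange's). Camera axes: x right, y down, z forward; pixel columns grow to the right and rows downward; lengths in mm; the calibration is good to about 2 mm. A picture is of the moment at which its call begins: read the wrist's pose just before it. get_calibration takes no time and is no camera call.
- r.finish_job(): hands the job in; it is judged then, once.
The state is a dict: "t": time; "qpos": joint angles; "joint_vel": joint speeds; "joint_torque": joint torques, N m; "position": TCP position; "tcp_rot": TCP orientation; "ft_force": force on the tool from outside, world axes, zero at the start; "ft_torque": the same for the moment, N m; "width": opening from 0.0 (shut) to 1.0 (fully open); "grip_force": force on a finger pad.
Only numpy, scipy, OpenCV 4.12 (cv2) and the standard library are available. Lean on these libraries where they do the work, as an engineer would, in place of code of your own. Each camera call takes 0.05 s, during which the arm holds its last target. There are 200 camera calls.

### The job

Brewing is over: take the pour-over stack on the kitchen scale apart. Stand the steel filter basket in the stoneware bowl, set the porcelain dripper level on top of the tall mug to drip off, stand the steel server upright in the middle of the cork trivet, and close the server with its own lid, pushed fully home. Keep the server upright all the time and leave the tin, the egg cup and the low teacup where they stand.

Things in the scene. Friction and masses are not known exactly. Their poses are not given: they have to be found in the camera images.
- filter: Steel filter basket, flat-bottomed cone 57 mm high, 48 mm wide below, 95 mm at the rim, 90 g; starts standing loosely in the dripper. Origin: centre of its underside, z up. A wire bail arches over it along its x; in the middle a black grip sleeve, 34 mm long along x, 11 mm thick, centre 86 mm above the origin: pinch it from above, closing along the basket's y.
- dripper: White porcelain dripper, open cone, 240 g; starts on the server's rim. Origin: centre of its 104 mm flange's underside, z up; a boss 43 mm wide reaches 10 mm below, the 100 mm rim is 62 mm up, the inner floor 11 mm. A loop handle 12 mm thick (in its x) stands out along its +y to 91 mm, top edge 58 mm up: pinch it from above at y = 76 mm, closing along the dripper's x.
- server: Round steel coffee server, 120 mm wide, 125 mm high, 450 g; starts on a white scale (160 x 135 mm, 20 mm high) under dripper and filter. Origin: centre of its 103 mm wide underside, z up. Straight neck 62 mm wide outside, 52 mm inside, from 94 mm up to the open rim at 125 mm: grasp round the neck from above. Black loop handle along its +y, out to 106 mm.
- server_lid: The server's lid, 70 g: steel disc 62 mm wide, 6.5 mm thick; black knob 22 mm wide, 14 to 34 mm above the origin; tapered plug below (45 mm wide at the disc, 36 mm at its tip, 12 mm deep). Origin: centre of the disc's underside, which lies on the server's rim when home; z up. Starts on the worktop, standing on its plug (origin 12 mm up).
- mug_mouth (a point): Centre of the mouth of the tall plain white mug, green inside: 80 mm wide outside, 91 mm high, loose. This point lies on the axis of the cup at rim height; z up; the mug's handle points along its -y to 72 mm from here.
- rinse_bowl: Empty cream stoneware bowl, 135 mm wide, 53 mm high, loose. Origin: centre of its underside; its inner floor is 17 mm up and flat over a width of about 65 mm.
- trivet: Round cork trivet, 156 mm wide, 10 mm thick, with a dark ring line near its edge; it does not move. Origin: centre of its underside.
- tin: Bystander: food tin, 76 mm wide, 58 mm high, loose. Origin: centre of its underside.
- eggcup: Bystander: turned wooden egg cup, 48 mm wide, 56 mm high, loose. Origin: centre of its underside.
- teacup: Bystander: low wide teacup, white with a dark band, 94 mm wide (119 mm with its handle), 58 mm high, loose; not the mug that is meant. Origin: centre of its underside.
Mind the look-alikes: they are no part of the job. What is shaped like the dripper but blue or turquoise is not meant.

How it is judged:
By the outcome, as a careful person would: the job done as asked, in the order asked, and still so for the second after the job is handed in, with the robot touching nothing.
It also fails if it takes over 122 s, if anything falls off the work surface, if the arm or the gripper's body presses on something with over 40 N, if the wrist force passes 120 N, or if a joint passes its speed limit or range.

## Working session

There is one attempt and no reset: what is moved stays moved. The work goes in short steps, Python scripts to look and compute and a shell command to move; the robot and the scene stay as the last step left them, time stands still between calls to the robot, and variables do not carry over. Pictures are saved under pics/ and viewed, at most 14 in all, crops included, and the job is handed in when it is done.

```bash
ls; mkdir -p pics
python3 - <<'E'
from rig import r
import cv2,json
s=r.sense();print({k:s[k] for k in('t','position','tcp_rot','width')},r.grasp_offset)
for n in('scene','top','wrist'):
    cv2.imwrite(f'pics/{n}0.png',r.read_camera(n));print(n,r.get_calibration(n))
E
```

```text
pics
{'t': 0.0, 'position': array([202.13221755, 564.61270046, 221.50857189]), 'tcp_rot': array([-3.13966773e+00, -9.12871717e-05,  2.79778686e+00]), 'width': 1.0013801261590702} 18.700000000000003
scene {'vfov': 49.129294983153386, 'cx': 263.18643772339226, 'cy': 187.57669295670772, 'origin': array([-171.0607681, -965.5715206,  857.4392511]), 'orientation': array([-2.07996787, -0.00246338, -0.55758011])}
top {'vfov': 55.85613715195955, 'cx': 255.18572374320073, 'cy': 194.77010156610865, 'origin': array([ 307.3298773 ,  168.53369423, 1470.76707085]), 'orientation': array([-2.95213717,  0.01138374, -1.55992966])}
wrist {'vfov': 70.8629787246933, 'cx': 257.1812701920784, 'cy': 192.2791096411755, 'T_tool_cam': array([[-5.39884855e-04, -9.58693056e-01, -2.84442142e-01,
         7.97046176e+01],
       [ 9.99999706e-01, -6.72602786e-04,  3.68914829e-04,
         2.22136662e-01],
       [-5.44992662e-04, -2.84441859e-01,  9.58693138e-01,
        -1.62653522e+02],
       [ 0.00000000e+00,  0.00000000e+00,  0.00000000e+00,
         1.00000000e+00]])}
```

View pics/top0.png

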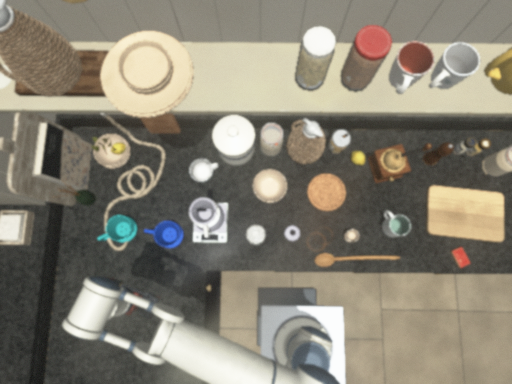

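View pics/scene0.png

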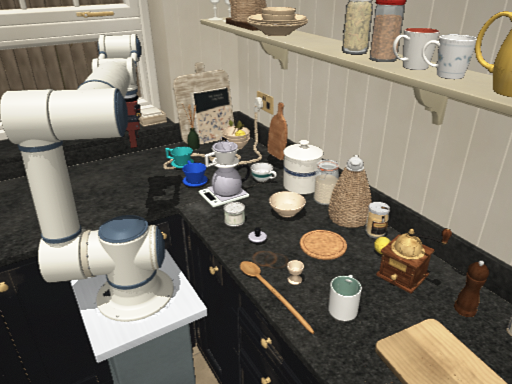

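The top view shows the stack at (208,215), teacup (203,170), bowl (270,185), trivet (327,192), tin (256,234), lid (292,233), egg cup (352,235) and mug (395,225). Next I'll enlarge the useful parts.

```bash
cat > h.py <<'E'
import numpy as np,cv2
from rig import r
from scipy.spatial.transform import Rotation as R
def cam(n,s=None):
    c=r.get_calibration(n); f=192/np.tan(np.radians(c['vfov']/2))
    if n=='wrist':
        s=s or r.sense(); Rt=R.from_euler('xyz',s['tcp_rot']).as_matrix(); T=c['T_tool_cam']
        return f,c['cx'],c['cy'],np.array(s['position'])+Rt@T[:3,3],Rt@T[:3,:3]
    return f,c['cx'],c['cy'],np.array(c['origin']),R.from_euler('xyz',c['orientation']).as_matrix()
def ray(C,u,v):
    f,cx,cy,o,M=C; d=M@np.array([(u-cx)/f,(v-cy)/f,1]); return o,d/np.linalg.norm(d)
def plane(C,u,v,z):
    o,d=ray(C,u,v); return o+d*(z-o[2])/d[2]
def proj(C,p):
    f,cx,cy,o,M=C; q=M.T@(np.array(p)-o); return np.array([cx+f*q[0]/q[2],cy+f*q[1]/q[2]])
def tri(rays):
    A=sum(np.eye(3)-np.outer(d,d) for o,d in rays); b=sum((np.eye(3)-np.outer(d,d))@o for o,d in rays); return np.linalg.solve(A,b)
def view(im,x0,y0,w,h,k,name):
    cv2.imwrite('pics/'+name,cv2.resize(im[y0:y0+h,x0:x0+w],None,fx=k,fy=k,interpolation=cv2.INTER_CUBIC))
E
python3 - <<'E'
from h import *
t=cv2.imread('pics/top0.png');view(t,180,140,240,140,3.3,'t1.png')
s=cv2.imread('pics/scene0.png');view(s,155,120,240,180,3.3,'s1.png')
C=cam('top')
for n,u,v,z in [('stack rim',208,212,250),('stack grip',206,213,250),('teacup',203,170,58),('bowl',270,185,53),('trivet',327,192,10),('tin',256,234,58),('lid',292,233,34),('egg',352,235,56),('mug',395,225,91)]:
    print(n,plane(C,u,v,z).round())
E
```

```text
stack rim [480. 345. 250.]
stack grip [477. 352. 250.]
teacup [678. 399.  58.]
bowl [619. 129.  53.]
trivet [ 601. -106.   10.]
tin [423. 183.  58.]
lid [430.  41.  34.]
egg [ 423. -190.   56.]
mug [ 459. -346.   91.]
```

View pics/t1.png

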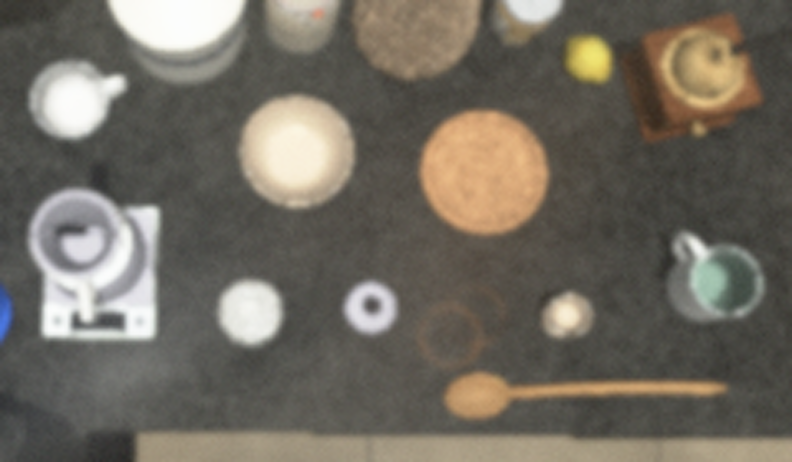

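View pics/s1.png

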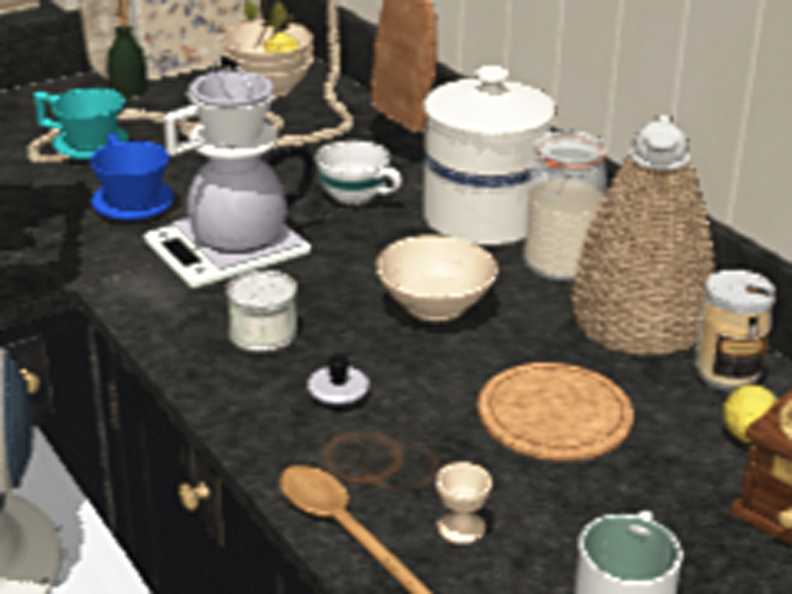

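Visible: the dripper's handle points towards the robot (-x), the server's handle points away, and the filter's black sleeve is at top pixel ≈(201,210) and scene pixel ≈(224,139). Next I'll measure these.

Run:
```python
from h import *
t=cv2.imread('pics/top0.png');s=cv2.imread('pics/scene0.png')
T=cam('top');S=cam('scene')
def blobs(im,m,box,nm):
    x0,y0,x1,y1=box;mm=np.zeros_like(m);mm[y0:y1,x0:x1]=m[y0:y1,x0:x1]
    n,l,st,c=cv2.connectedComponentsWithStats(mm.astype(np.uint8))
    for i in np.argsort(-st[1:,4])[:2]+1:
        ys,xs=np.where(l==i);ax=np.linalg.eigh(np.cov(xs,ys))[1][:,1] if len(xs)>2 else 0
        print(nm,st[i],c[i].round(1),ax)
g=cv2.cvtColor(t,6);gs=cv2.cvtColor(s,6)
blobs(t,g<75,(190,200,220,222),'sleeve top')
blobs(s,gs<70,(212,128,236,146),'sleeve scn')
hsv=cv2.cvtColor(t,40)
def ell(m,box,z,nm):
    x0,y0,x1,y1=box;mm=np.zeros(m.shape,np.uint8);mm[y0:y1,x0:x1]=m[y0:y1,x0:x1]
    cs,_=cv2.findContours(mm,0,1);c=max(cs,key=cv2.contourArea);e=cv2.fitEllipse(cv2.convexHull(c));p=plane(T,*e[0],z)
    print(nm,np.round(e[0],1),np.round(e[1],1),p.round(1),'mm/px',np.linalg.norm(plane(T,e[0][0]+1,e[0][1],z)-p).round(2))
ell((hsv[...,1]>110)&(hsv[...,0]<25)&(g>90),(300,165,352,215),10,'trivet')
ell(g>115,(248,165,292,206),53,'bowl rim')
ell(g>115,(280,220,305,246),6+12,'lid')
ell((hsv[...,1]>40)&(hsv[...,0]>65)&(hsv[...,0]<95),(380,205,415,242),85,'mug in')
ell(g>115,(340,224,362,246),56,'egg')
ell(g>115,(244,222,268,248),58,'tin')
for z,p in ((242,(201.2,209.7)),(207,(203.6,212.7)),(203,(205.8,236))):print(z,plane(T,*p,z).round(1))
print('tri sleeve',tri([ray(T,201.2,209.7),ray(S,224.1,139.1)]).round(1))
```

```text
sleeve top [215 200   3   1   3] [216. 200.] [1. 0.]
sleeve top [199 209   3   1   3] [200. 209.] [1. 0.]
sleeve scn [220 137   7   4  15] [223.1 138.7] [-0.99072486  0.13588323]
sleeve scn [212 141   7   4  11] [214.2 142.1] [-0.94193923  0.3357834 ]
trivet [326.  191.7] [34.5 36.3] [ 602.5 -102.1   10. ] mm/px 4.1
bowl rim [269.5 185.3] [34.4 35.5] [617.9 130.6  53. ] mm/px 4.0
lid [292. 233.] [16.2 16.3] [431.5  39.2  18. ] mm/px 3.99
mug in [396.4 224.5] [ 8.8 11.5] [ 461.9 -353.2   85. ] mm/px 3.8
egg [351.7 235.3] [13.7 15.2] [ 421.3 -188.7   56. ] mm/px 3.87
tin [255.4 234.1] [20.7 20.7] [422.4 185.1  58. ] mm/px 3.89
242 [489.  369.9 242. ]
207 [483.6 366.7 207. ]
203 [402.1 356.5 203. ]
tri sleeve [489.1 370.3 240.2]
```

Sleeve at (489,370,241), and the two views agree on its height. I'll move above it and look with the wrist camera.

```bash
cat >> h.py <<'E'
def go(p,yaw=None):
    s=r.sense();d=np.array(p)-s['position'];y=s['tcp_rot'][2]
    Rt=R.from_euler('xyz',s['tcp_rot']).as_matrix();print('shift units',(Rt.T@d/40).round(3))
    if yaw is not None:
        w=(np.degrees(y)-yaw+180)%360-180;print('turn',round(w,2));print('shift units after turn',(R.from_euler('xyz',[np.pi,0,np.radians(yaw)]).as_matrix().T@d/40).round(3))
def st():
    s=r.sense();print(round(s['t'],2),'pos',s['position'].round(1),'rot',np.degrees(s['tcp_rot']).round(1),'F',s['ft_force'].round(1),'w',round(s['width'],3),'g',round(s['grip_force'],1),'q',s['qpos'].round(2))
E
python3 -m pendant '[{"z":-0.9},{"z":-0.9},{"z":-0.9},{"x":-0.933,"y":-0.241},{"x":-0.933,"y":-0.241},{"x":-0.933,"y":-0.241},{"x":-0.933,"y":-0.241},{"x":-0.933,"y":-0.241},{"x":-0.933,"y":-0.241},{"x":-0.933,"y":-0.241},{"x":-0.933,"y":-0.241},{"x":-0.933,"y":-0.241}]' 20
python3 -m pendant '[{"yaw":8.5},{"yaw":8.5},{"yaw":8.5},{"yaw":8.5},{"yaw":8.5},{"yaw":8.5},{"yaw":8.5},{"yaw":8.5},{},{},{},{}]'
python3 - <<'E'
from h import *
st();go([489,370,330],90)
s=r.sense();im=r.read_camera('wrist');cv2.imwrite('pics/w1.png',im)
C=cam('wrist',s);print('expected sleeve px',proj(C,[489,370,242]),proj(C,[489,353,242]))
E
```

```text
0.15 pos [202.2 564.7 221.7] rot [-179.9   -0.   160.3] F [ 0.1 -0.6 -0.2] w 0.999 g 0.0 q [ 1.17  0.09  1.23 -0.    1.82 -0.06]
shift units [-8.392 -2.169 -2.703]
turn 70.3
shift units after turn [-4.867  7.171 -2.706]
expected sleeve px [165.33304433 571.23702925] [149.08086839 574.58739593]invalid input
invalid input
```

View pics/w1.png

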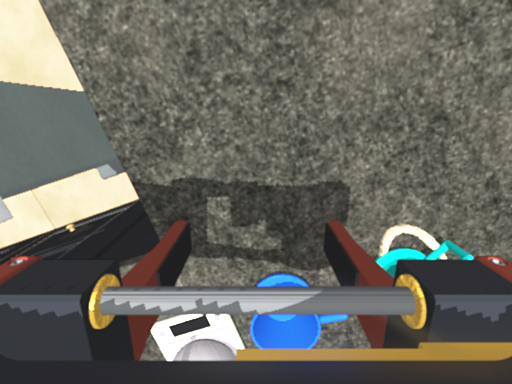

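The wrist picture shows the start pose, with the scale at (200,340): the rows were refused, probably because every key is required.

```bash
python3 -m pendant '[{"x":0,"y":0,"z":-0.9,"yaw":0,"jaw":1},{"x":0,"y":0,"z":-0.9,"yaw":0,"jaw":1},{"x":0,"y":0,"z":-0.9,"yaw":0,"jaw":1},{"x":-0.933,"y":-0.241,"z":0,"yaw":0,"jaw":1},{"x":-0.933,"y":-0.241,"z":0,"yaw":0,"jaw":1},{"x":-0.933,"y":-0.241,"z":0,"yaw":0,"jaw":1},{"x":-0.933,"y":-0.241,"z":0,"yaw":0,"jaw":1},{"x":-0.933,"y":-0.241,"z":0,"yaw":0,"jaw":1},{"x":-0.933,"y":-0.241,"z":0,"yaw":0,"jaw":1},{"x":-0.933,"y":-0.241,"z":0,"yaw":0,"jaw":1},{"x":-0.933,"y":-0.241,"z":0,"yaw":0,"jaw":1},{"x":-0.933,"y":-0.241,"z":0,"yaw":0,"jaw":1}]' 20
python3 -m pendant '[{"x":0,"y":0,"z":0,"yaw":8.5,"jaw":1},{"x":0,"y":0,"z":0,"yaw":8.5,"jaw":1},{"x":0,"y":0,"z":0,"yaw":8.5,"jaw":1},{"x":0,"y":0,"z":0,"yaw":8.5,"jaw":1},{"x":0,"y":0,"z":0,"yaw":8.5,"jaw":1},{"x":0,"y":0,"z":0,"yaw":8.5,"jaw":1},{"x":0,"y":0,"z":0,"yaw":8.5,"jaw":1},{"x":0,"y":0,"z":0,"yaw":8.5,"jaw":1},{"x":0,"y":0,"z":0,"yaw":0,"jaw":1}]'
python3 - <<'E'
from h import *
st();go([489,370,330],90)
s=r.sense();im=r.read_camera('wrist');cv2.imwrite('pics/w2.png',im)
C=cam('wrist',s);print('expected sleeve px',proj(C,[489,370,242]),proj(C,[489,353,242]))
E
```

```text
t: 1.4
position: [490.4, 368.9, 330.5]
tcp_rot: [-3.141, -0.0, 2.798]
ft_force: [-0.4, 0.5, -0.1]
width: 1.0
grip_force: 0.0
t: 2.3
position: [489.2, 370.0, 330.3]
tcp_rot: [-3.141, 0.0, 1.61]
ft_force: [0.1, 0.7, 0.6]
width: 0.998
grip_force: 0.0
2.3 pos [489.2 370.  330.3] rot [-180.     0.    92.2] F [0.1 0.7 0.6] w 0.998 g 0.0 q [ 0.59  0.18  0.94 -0.    2.02  0.55]
shift units [ 0.    -0.006  0.008]
turn 2.23
shift units after turn [ 0.    -0.006  0.008]
expected sleeve px [258.36794323 196.7683905 ] [257.69091024 213.09101184]
```

View pics/w2.png

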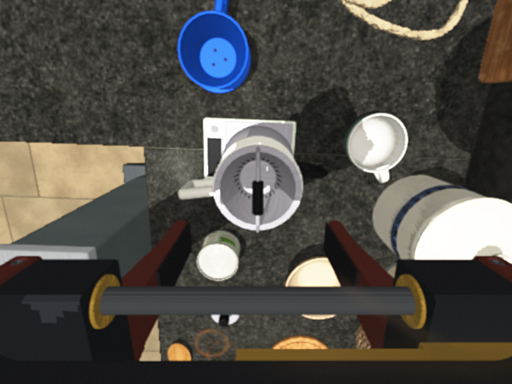

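Wrist view: sleeve at about (258,197), bail vertical in the image and so aligned with tool x, dripper handle to the left at about (195,189). I'll measure both from here.

Run:
```python
from h import *
im=cv2.imread('pics/w2.png');g=cv2.cvtColor(im,6);C=cam('wrist')
ys,xs=np.where(g[170:225,245:272]<55);xs=xs+245;ys=ys+170
print(len(xs),xs.min(),xs.max(),ys.min(),ys.max(),plane(C,(np.percentile(xs,2)+np.percentile(xs,98))/2,(np.percentile(ys,2)+np.percentile(ys,98))/2,242).round(1))
for y in (178,185,200,212):print(y,xs[ys==y].mean().round(1))
for u in (184,190,196,202,206):
    col=g[170:212,u].astype(int);w=np.where(col>140)[0]+170;print(u,w.min(),w.max(),plane(C,u,(w.min()+w.max())/2,203).round(1))
for p in((216,188),(301,188),(258,146),(258,229)):print(p,plane(C,*p,207).round(1))
```

```text
326 253 262 181 214 [488.2 369.  242. ]
178 nan
185 257.5
200 257.5
212 257.5
184 186 198 [406.2 359.7 203. ]
190 182 198 [412.9 362.4 203. ]
196 180 197 [419.7 364.4 203. ]
202 179 196 [426.4 365.9 203. ]
206 170 196 [430.9 371.2 203. ]
(216, 188) [442.6 367.1 207. ]
(301, 188) [536.  371.1 207. ]
(258, 146) [486.8 414.9 207. ]
(258, 229) [490.9 320.1 207. ]<stdin>:5: RuntimeWarning: Mean of empty slice.
  ret = ret.dtype.type(ret / rcount)
```

```bash
python3 -m pendant '[{"x":-0.025,"y":-0.025,"z":0.5,"yaw":0,"jaw":0.45},{"x":0,"y":0,"z":0.7,"yaw":0,"jaw":0.45},{"x":0,"y":0,"z":0.7,"yaw":0,"jaw":0.45},{"x":0,"y":0,"z":0.5,"yaw":0,"jaw":0.45},{"x":0,"y":0,"z":0.27,"yaw":0,"jaw":0.45},{"x":0,"y":0,"z":0,"yaw":0,"jaw":0.45},{"x":0,"y":0,"z":0,"yaw":0,"jaw":0},{"x":0,"y":0,"z":0,"yaw":0,"jaw":0},{"x":0,"y":0,"z":0,"yaw":0,"jaw":0},{"x":0,"y":0,"z":0,"yaw":0,"jaw":0},{"x":0,"y":0,"z":0,"yaw":0,"jaw":0}]' 25; python3 -c "
from h import *
st()"
```

```text
t: 3.45
position: [488.6, 369.1, 224.7]
tcp_rot: [3.14, -0.001, 1.611]
ft_force: [0.3, 0.6, 2.3]
width: 0.119
grip_force: 25.0
3.45 pos [488.6 369.1 224.7] rot [179.9  -0.   92.3] F [0.3 0.6 2.3] w 0.119 g 25.0 q [ 0.59  0.12  1.19 -0.    1.82  0.55]
```

```bash
python3 -m pendant '[{"x":0,"y":0,"z":-0.2,"yaw":0,"jaw":0},{"x":0,"y":0,"z":-0.3,"yaw":0,"jaw":0},{"x":0,"y":0,"z":-0.5,"yaw":0,"jaw":0},{"x":0,"y":0,"z":-0.6,"yaw":0,"jaw":0},{"x":0,"y":0,"z":-0.6,"yaw":0,"jaw":0},{"x":0,"y":0,"z":-0.5,"yaw":0,"jaw":0},{"x":0,"y":0,"z":-0.3,"yaw":0,"jaw":0},{"x":0,"y":0,"z":0,"yaw":0,"jaw":0}]'
python3 - <<'E'
from h import *
st();go([618,130.6,344])
S=cam('scene');s=cv2.imread('pics/scene0.png');g=cv2.cvtColor(s,6);hsv=cv2.cvtColor(s,40)
def ell(m,box,z,nm):
    x0,y0,x1,y1=box;mm=np.zeros(m.shape,np.uint8);mm[y0:y1,x0:x1]=m[y0:y1,x0:x1]
    cs,_=cv2.findContours(mm,0,1);c=max(cs,key=cv2.contourArea);e=cv2.fitEllipse(cv2.convexHull(c));print(nm,np.round(e[0],1),np.round(e[1],1),plane(S,*e[0],z).round(1),cv2.boundingRect(c))
ell((hsv[...,1]>110)&(hsv[...,0]<25)&(g>80),(295,225,352,265),10,'trivet')
ell((hsv[...,1]>35)&(hsv[...,0]>60)&(hsv[...,0]<100),(325,272,366,305),91,'mug in')
def px(a,b):return 155+a/3.3,120+b/3.3
print('bowl',plane(S,*px(437,270),53).round(1),'lid',plane(S,*px(338,385),18).round(1),plane(S,*px(338,360),46).round(1),'mug',plane(S,*px(629,549),91).round(1),'tin',plane(S,*px(261,287),58).round(1))
im=r.read_camera('scene');view(im,165,60,200,150,4,'s2.png')
E
```

```text
t: 4.25
position: [488.5, 369.1, 347.2]
tcp_rot: [3.138, -0.003, 1.611]
ft_force: [-1.0, 0.0, -0.9]
width: 0.119
grip_force: 25.0
4.25 pos [488.5 369.1 347.2] rot [ 1.798e+02 -1.000e-01  9.230e+01] F [-1.   0.  -0.9] w 0.119 g 25.0 q [0.59 0.19 0.9  0.   2.05 0.55]
shift units [-6.089  2.994  0.077]
trivet [322.9 244.2] [29.5 47.2] [ 598.1 -112.2   10. ] (300, 230, 47, 30)
mug in [345.6 285.6] [18.1 27.1] [ 461.  -366.8   91. ] (332, 277, 28, 19)
bowl [612.2 117.1  53. ] lid [429.1  29.8  18. ] [431.5  33.6  46. ] mug [ 459.2 -369.    91. ] tin [423.2 181.9  58. ]
```

View pics/s2.png

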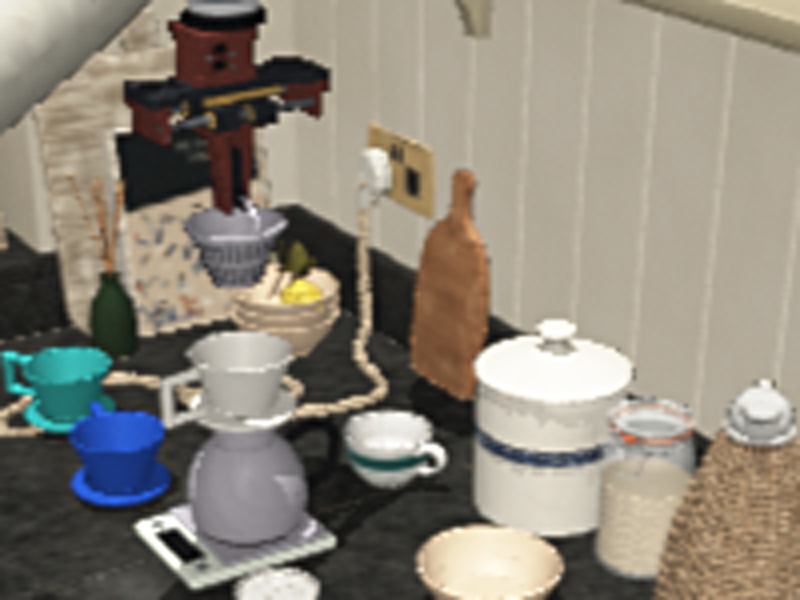

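The filter hangs level in the fingers. The top and scene cameras differ by about 10 mm on the bowl, so I'll stop beside it and measure with the wrist camera.

```bash
python3 -m pendant '[{"x":-0.4,"y":0.05,"z":0,"yaw":0,"jaw":0},{"x":-0.7,"y":0.1,"z":0,"yaw":0,"jaw":0},{"x":-0.8,"y":0.1,"z":0,"yaw":0,"jaw":0},{"x":-0.8,"y":0.1,"z":0,"yaw":0,"jaw":0},{"x":-0.8,"y":0.1,"z":0,"yaw":0,"jaw":0},{"x":-0.8,"y":0.1,"z":0,"yaw":0,"jaw":0},{"x":-0.8,"y":0.1,"z":0,"yaw":0,"jaw":0},{"x":-0.8,"y":0.1,"z":0,"yaw":0,"jaw":0},{"x":-0.8,"y":0.1,"z":0,"yaw":0,"jaw":0},{"x":-0.7,"y":0.1,"z":0,"yaw":0,"jaw":0},{"x":-0.4,"y":0.02,"z":0,"yaw":0,"jaw":0},{"x":0,"y":0,"z":0,"yaw":0,"jaw":0}]'
python3 - <<'E'
from h import *
st()
s=r.sense();im=r.read_camera('wrist');cv2.imwrite('pics/w3.png',im)
C=cam('wrist',s);np.save('w3C.npy',np.array([*C[:3],*C[3],*C[4].ravel()]))
for p in([618,130,53],[615,120,53]):print(proj(C,p))
E
```

```text
t: 5.5
position: [539.3, 56.6, 343.0]
tcp_rot: [-3.14, 0.0, 1.608]
ft_force: [0.1, 0.3, -0.0]
width: 0.117
grip_force: 25.0
5.5 pos [539.3  56.6 343. ] rot [-179.9    0.    92.1] F [ 0.1  0.3 -0. ] w 0.117 g 25.0 q [ 0.04 -0.    1.11 -0.    2.03  0.01]
[308.6100193 117.7383895]
[306.21408767 124.0396687 ]
```

View pics/w3.png

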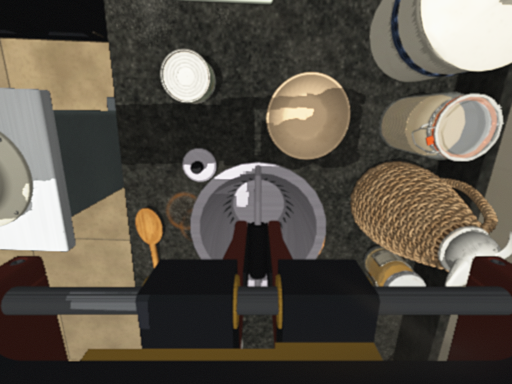

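Bowl rim spans columns 266–350 and rows 72–158, so its centre is at (308,115), agreeing with the top view at about (618,132). The lid's knob is at (199,166) and the tin at (187,76). Placing the filter.

```bash
python3 -c "
from h import *
C=cam('wrist');print('bowl',plane(C,308,115,53),'lid',plane(C,199,166,18),plane(C,197,167,46),'tin',plane(C,187,73,58));go([618,132,92])"
python3 -m pendant '[{"x":0.3,"y":0.33,"z":0.2,"yaw":0,"jaw":0},{"x":0.5,"y":0.5,"z":0.4,"yaw":0,"jaw":0},{"x":0.51,"y":0.6,"z":0.5,"yaw":0,"jaw":0},{"x":0.5,"y":0.6,"z":0.6,"yaw":0,"jaw":0},{"x":0,"y":0,"z":0.8,"yaw":0,"jaw":0},{"x":0,"y":0,"z":0.8,"yaw":0,"jaw":0},{"x":0,"y":0,"z":0.8,"yaw":0,"jaw":0},{"x":0,"y":0,"z":0.7,"yaw":0,"jaw":0},{"x":0,"y":0,"z":0.6,"yaw":0,"jaw":0},{"x":0,"y":0,"z":0.4,"yaw":0,"jaw":0},{"x":0,"y":0,"z":0.3,"yaw":0,"jaw":0},{"x":0,"y":0,"z":0,"yaw":0,"jaw":0}]'; python3 -c "
from h import *
st();go([618,132,86])"
```

```text
bowl [616.65594417 135.97119357  53.        ] lid [431.50556307  38.68468849  18.        ] [433.9523975  42.4336322  46.       ] tin [424.99967903 190.62987236  58.        ]
shift units [1.769 2.045 6.28 ]
t: 6.75
position: [616.9, 134.9, 98.1]
tcp_rot: [-3.139, 0.0, 1.612]
ft_force: [0.2, 0.5, -1.0]
width: 0.118
grip_force: 25.0
6.75 pos [616.9 134.9  98.1] rot [-179.8    0.    92.3] F [ 0.2  0.5 -1. ] w 0.118 g 25.0 q [0.16 0.19 1.34 0.   1.61 0.12]
shift units [-0.075  0.026  0.302]
```

```bash
python3 -m pendant '[{"x":-0.04,"y":0.02,"z":0.12,"yaw":0,"jaw":0},{"x":0,"y":0,"z":0.1,"yaw":0,"jaw":0},{"x":0,"y":0,"z":0.06,"yaw":0,"jaw":0},{"x":0,"y":0,"z":0.02,"yaw":0,"jaw":0},{"x":0,"y":0,"z":0,"yaw":0,"jaw":0}]'
```

```text
t: 7.25
position: [618.7, 132.8, 88.0]
tcp_rot: [3.141, -0.0, 1.611]
ft_force: [-0.5, -0.9, -1.0]
width: 0.116
grip_force: 25.0
```

```bash
python3 -m pendant '[{"x":0,"y":0,"z":0.05,"yaw":0,"jaw":0},{"x":0,"y":0,"z":0.03,"yaw":0,"jaw":0},{"x":0,"y":0,"z":0,"yaw":0,"jaw":0}]';  python3 -m pendant '[{"x":0,"y":0,"z":0.025,"yaw":0,"jaw":0},{"x":0,"y":0,"z":0,"yaw":0,"jaw":0}]'
```

```text
t: 7.55
position: [619.1, 132.8, 85.3]
tcp_rot: [3.14, -0.0, 1.611]
ft_force: [0.0, 0.1, 1.3]
width: 0.116
grip_force: 25.0
t: 7.75
position: [619.5, 132.8, 85.1]
tcp_rot: [3.139, -0.0, 1.611]
ft_force: [1.1, 0.4, 4.5]
width: 0.119
grip_force: 25.0
```

```bash
python3 -m pendant '[{"x":0,"y":0,"z":0,"yaw":0,"jaw":0.4},{"x":0,"y":0,"z":0,"yaw":0,"jaw":0.45},{"x":0,"y":0,"z":0,"yaw":0,"jaw":0.45},{"x":0,"y":0,"z":-0.3,"yaw":0,"jaw":0.45},{"x":0,"y":0,"z":-0.7,"yaw":0,"jaw":0.45},{"x":0,"y":0,"z":-0.9,"yaw":0,"jaw":0.45},{"x":0,"y":0,"z":-0.9,"yaw":0,"jaw":0.45},{"x":0,"y":0,"z":-0.9,"yaw":0,"jaw":0.45},{"x":0,"y":0,"z":-0.9,"yaw":0,"jaw":0.45},{"x":0,"y":0,"z":-0.8,"yaw":0,"jaw":0.45}]'
python3 -m pendant '[{"x":0.73,"y":-0.62,"z":0,"yaw":0,"jaw":0.6},{"x":0.73,"y":-0.62,"z":0,"yaw":0,"jaw":0.6},{"x":0.73,"y":-0.62,"z":0,"yaw":0,"jaw":0.6},{"x":0.73,"y":-0.62,"z":0,"yaw":0,"jaw":0.6},{"x":0.73,"y":-0.62,"z":0,"yaw":0,"jaw":0.6},{"x":0.73,"y":-0.62,"z":0,"yaw":0,"jaw":0.6},{"x":0.73,"y":-0.62,"z":0,"yaw":0,"jaw":0.6},{"x":0.73,"y":-0.62,"z":0,"yaw":0,"jaw":0.6},{"x":0,"y":0,"z":0,"yaw":0,"jaw":0.6}]'
python3 -m pendant '[{"x":0,"y":0,"z":0,"yaw":-8.1,"jaw":0.6},{"x":0,"y":0,"z":0,"yaw":-8.1,"jaw":0.6},{"x":0,"y":0,"z":0,"yaw":-8.1,"jaw":0.6},{"x":0,"y":0,"z":0,"yaw":-8.1,"jaw":0.6},{"x":0,"y":0,"z":0,"yaw":-8.1,"jaw":0.6},{"x":0,"y":0,"z":0,"yaw":-8.1,"jaw":0.6},{"x":0,"y":0,"z":0,"yaw":-8.1,"jaw":0.6},{"x":0,"y":0,"z":0,"yaw":-8.1,"jaw":0.6},{"x":0,"y":0,"z":0,"yaw":-8.1,"jaw":0.6},{"x":0,"y":0,"z":0,"yaw":-8.1,"jaw":0.6},{"x":0,"y":0,"z":0,"yaw":-8.1,"jaw":0.6},{"x":0,"y":0,"z":0,"yaw":-8.1,"jaw":0.6}]'
python3 - <<'E'
from h import *
st()
s=r.sense();im=r.read_camera('wrist');cv2.imwrite('pics/w4.png',im)
C=cam('wrist',s);print(proj(C,[488,368,207]),proj(C,[412,360,203]))
E
```

```text
t: 8.75
position: [618.4, 132.8, 302.7]
tcp_rot: [3.14, -0.0, 1.611]
ft_force: [-0.3, -0.0, 0.1]
width: 0.449
grip_force: 0.0
t: 9.65
position: [408.1, 361.0, 300.9]
tcp_rot: [3.142, -0.002, 1.616]
ft_force: [0.5, -0.3, 0.7]
width: 0.595
grip_force: 0.0
t: 10.85
position: [411.5, 357.6, 300.3]
tcp_rot: [-3.142, 0.001, -2.971]
ft_force: [0.0, 0.3, 0.1]
width: 0.602
grip_force: 0.0
10.85 pos [411.5 357.6 300.3] rot [-180.     0.  -170.2] F [0.  0.3 0.1] w 0.602 g 0.0 q [ 0.65 -0.03  1.21 -0.    1.96 -1.09]
[253.68740401 264.02837952] [258.42055273 195.12339269]
```

View pics/w4.png

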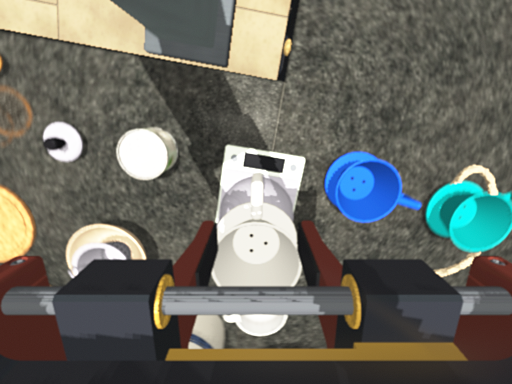

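The handle appears as a vertical bar at column ~257, rows 174–212, and the dripper's floor holes are at (258,243). I'll get its centre line.

Run:
```python
from h import *
im=cv2.imread('pics/w4.png');g=cv2.cvtColor(im,6).astype(int);C=cam('wrist')
for v in range(172,208,4):
    print(v,g[v,240:276:2])
print(plane(C,257,176,203).round(1),plane(C,257,205,203).round(1),plane(C,212,248,207).round(1),plane(C,301,248,207).round(1))
```

```text
172 [253 252 252 253 253 254 255 255 255 255 254 255 255 255 254 251 234 203]
176 [254 254 255 255 255 239 215 222 225 222 214 179 234 255 233 198 203 212]
180 [219 176 180 191 197 199 209 229 235 234 224 179 168 189 178 158 155 188]
184 [207 213 218 223 225 225 255 255 255 255 255 255 181 220 215 209 172 148]
188 [229 230 232 235 233 236 255 255 255 255 255 254 202 230 229 227 224 172]
192 [171 174 180 197 240 244 255 255 255 255 255 252 230 238 234 235 232 231]
196 [175 180 184 184 198 220 255 255 255 255 255 252 186 198 197 179 180 184]
200 [180 181 184 187 187 215 255 255 255 255 255 250 181 186 185 182 179 180]
204 [195 222 241 249 247 246 255 255 255 255 255 247 247 246 235 214 189 180]
[392.8 355.1 203. ] [422.6 360.4 203. ] [476.8 321.9 207. ] [460.3 414.3 207. ]
```

```bash
python3 -m pendant '[{"x":0,"y":0,"z":0.5,"yaw":0,"jaw":0.5},{"x":0,"y":0,"z":0.8,"yaw":0,"jaw":0.5},{"x":0,"y":0,"z":0.8,"yaw":0,"jaw":0.5},{"x":0,"y":0,"z":0.7,"yaw":0,"jaw":0.5},{"x":0,"y":0,"z":0.42,"yaw":0,"jaw":0.5},{"x":0,"y":0,"z":0,"yaw":0,"jaw":0.5},{"x":0,"y":0,"z":0,"yaw":0,"jaw":0},{"x":0,"y":0,"z":0,"yaw":0,"jaw":0},{"x":0,"y":0,"z":0,"yaw":0,"jaw":0},{"x":0,"y":0,"z":0,"yaw":0,"jaw":0},{"x":0,"y":0,"z":0,"yaw":0,"jaw":0},{"x":0,"y":0,"z":0,"yaw":0,"jaw":0}]' 55
```

```text
t: 12.1
position: [411.4, 358.3, 171.8]
tcp_rot: [3.141, 0.001, -2.976]
ft_force: [-0.9, -1.4, 3.5]
width: 0.134
grip_force: 54.8
```

```bash
python3 -m pendant '[{"x":0,"y":0,"z":-0.1,"yaw":0,"jaw":0},{"x":0,"y":0,"z":-0.2,"yaw":0,"jaw":0},{"x":0,"y":0,"z":-0.3,"yaw":0,"jaw":0},{"x":0,"y":0,"z":-0.5,"yaw":0,"jaw":0},{"x":0,"y":0,"z":-0.7,"yaw":0,"jaw":0},{"x":0,"y":0,"z":-0.7,"yaw":0,"jaw":0},{"x":0,"y":0,"z":-0.5,"yaw":0,"jaw":0},{"x":0,"y":0,"z":-0.2,"yaw":0,"jaw":0},{"x":0,"y":0,"z":0,"yaw":0,"jaw":0}]'
python3 - <<'E'
from h import *
st();im=r.read_camera('scene');view(im,165,60,200,150,4,'s3.png')
E
```

```text
t: 13.0
position: [411.3, 358.5, 300.4]
tcp_rot: [3.14, 0.002, -2.976]
ft_force: [0.6, 0.5, -3.1]
width: 0.134
grip_force: 54.8
13.0 pos [411.3 358.5 300.4] rot [ 1.799e+02  1.000e-01 -1.705e+02] F [ 0.6  0.5 -3.1] w 0.134 g 54.8 q [ 0.65 -0.03  1.21  0.    1.95 -1.08]
```

View pics/s3.png

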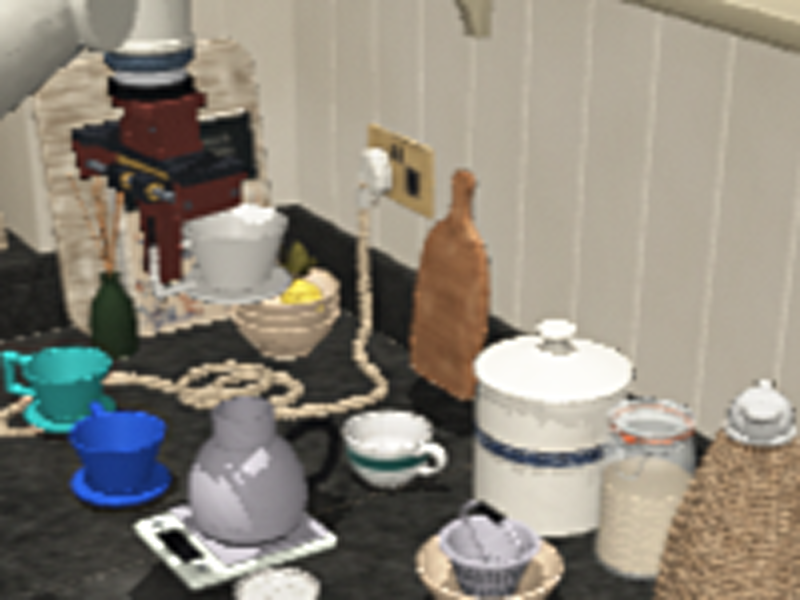

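The dripper is held and roughly level, the server stands undisturbed, and the filter stands in the bowl. Swinging over to the mug.

```bash
python3 -m pendant '[{"x":0,"y":0,"z":0,"yaw":4,"jaw":0},{"x":0,"y":0,"z":0,"yaw":8,"jaw":0},{"x":0,"y":0,"z":0,"yaw":8,"jaw":0},{"x":0,"y":0,"z":0,"yaw":8,"jaw":0},{"x":0,"y":0,"z":0,"yaw":8,"jaw":0},{"x":0,"y":0,"z":0,"yaw":8,"jaw":0},{"x":0,"y":0,"z":0,"yaw":8,"jaw":0},{"x":0,"y":0,"z":0,"yaw":8,"jaw":0},{"x":0,"y":0,"z":0,"yaw":5,"jaw":0},{"x":0,"y":0,"z":0,"yaw":3,"jaw":0},{"x":0,"y":0,"z":0,"yaw":0,"jaw":0}]'
python3 -m pendant '[{"x":-0.3,"y":-0.14,"z":0,"yaw":0,"jaw":0},{"x":-0.6,"y":-0.28,"z":0,"yaw":0,"jaw":0},{"x":-0.85,"y":-0.4,"z":0,"yaw":0,"jaw":0},{"x":-0.85,"y":-0.4,"z":0,"yaw":0,"jaw":0},{"x":-0.85,"y":-0.4,"z":0,"yaw":0,"jaw":0},{"x":-0.85,"y":-0.4,"z":0,"yaw":0,"jaw":0},{"x":-0.85,"y":-0.4,"z":0,"yaw":0,"jaw":0},{"x":-0.85,"y":-0.4,"z":0,"yaw":0,"jaw":0},{"x":-0.85,"y":-0.4,"z":0,"yaw":0,"jaw":0},{"x":-0.85,"y":-0.4,"z":0,"yaw":0,"jaw":0},{"x":-0.85,"y":-0.4,"z":0,"yaw":0,"jaw":0},{"x":-0.85,"y":-0.4,"z":0,"yaw":0,"jaw":0}]'
python3 -m pendant '[{"x":-0.85,"y":-0.4,"z":0,"yaw":0,"jaw":0},{"x":-0.85,"y":-0.4,"z":0,"yaw":0,"jaw":0},{"x":-0.85,"y":-0.4,"z":0,"yaw":0,"jaw":0},{"x":-0.85,"y":-0.4,"z":0,"yaw":0,"jaw":0},{"x":-0.85,"y":-0.4,"z":0,"yaw":0,"jaw":0},{"x":-0.85,"y":-0.4,"z":0,"yaw":0,"jaw":0},{"x":-0.85,"y":-0.4,"z":0,"yaw":0,"jaw":0},{"x":-0.85,"y":-0.4,"z":0,"yaw":0,"jaw":0},{"x":-0.85,"y":-0.4,"z":0,"yaw":0,"jaw":0},{"x":-0.5,"y":-0.2,"z":0,"yaw":0,"jaw":0},{"x":-0.3,"y":-0.1,"z":0,"yaw":0,"jaw":0},{"x":0,"y":0,"z":0,"yaw":0,"jaw":0}]'
python3 - <<'E'
from h import *
st()
s=r.sense();im=r.read_camera('wrist');cv2.imwrite('pics/w5.png',im)
C=cam('wrist',s);print(proj(C,[460,-353,91]),proj(C,[460,-366,91]))
hsv=cv2.cvtColor(im,40);m=((hsv[...,1]>45)&(hsv[...,0]>60)&(hsv[...,0]<100)).astype(np.uint8)
cs,_=cv2.findContours(m,0,1);c=max(cs,key=cv2.contourArea);print(cv2.boundingRect(c),cv2.fitEllipse(cv2.convexHull(c)))
E
```

```text
t: 14.15
position: [410.8, 358.1, 297.0]
tcp_rot: [-3.139, 0.0, 2.12]
ft_force: [-0.4, -0.8, -3.8]
width: 0.133
grip_force: 54.8
t: 15.35
position: [455.9, -56.8, 298.5]
tcp_rot: [-3.141, -0.0, 2.121]
ft_force: [1.0, 0.2, -2.7]
width: 0.134
grip_force: 54.8
t: 16.55
position: [499.1, -426.4, 296.8]
tcp_rot: [-3.14, -0.003, 2.119]
ft_force: [-0.9, 0.6, -3.5]
width: 0.128
grip_force: 54.8
16.55 pos [ 499.1 -426.4  296.8] rot [-179.9   -0.2  121.4] F [-0.9  0.6 -3.5] w 0.128 g 54.8 q [-0.76  0.29  0.88 -0.    1.98 -1.31]
[261.64703733 109.96758299] [256.47257511 118.76664891]
(230, 89, 54, 57) ((257.1337890625, 116.99465942382812), (54.57670211791992, 55.981353759765625), 10.832798957824707)
```

View pics/w5.png

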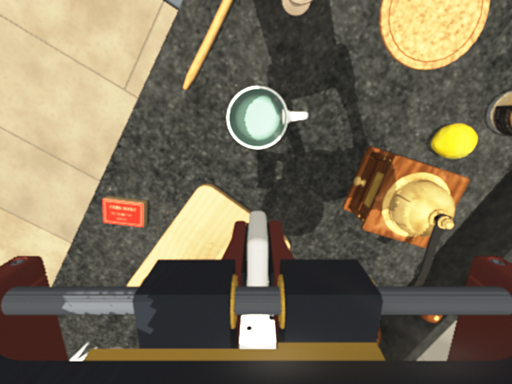

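The mug's mouth is at (257,117) with its handle pointing right; the dripper's handle is the light bar at rows 212–270.

Run:
```python
from h import *
C=cam('wrist');p=plane(C,257.5,117,91);print('mug',p.round(1))
s=r.sense();M=R.from_euler('xyz',s['tcp_rot']).as_matrix()
for q in([15,0,-31],[15,0,10],[-20,0,-31],[-26,0,-35]):print(q,proj(C,s['position']+M@np.array(q)).round(1))
for k in(91,91.):
    a=np.radians(121.4);t=p+76*np.array([np.cos(a),np.sin(a),0]);t[2]=140;print(t.round(1));go(t)
im=r.read_camera('scene');p2=proj(cam('scene'),s['position']).astype(int);print(p2);view(im,max(0,p2[0]-100),max(0,p2[1]-90),200,150,4,'s4.png')
```

```text
mug [ 460.3 -362.2   91. ]
[15, 0, -31] [258.6 237.9]
[15, 0, 10] [258.3 211.1]
[-20, 0, -31] [258.5 293.6]
[-26, 0, -35] [258.6 307.2]
[ 420.7 -297.4  140. ]
shift units [ 3.742 -0.005  3.946]
[ 420.7 -297.4  140. ]
shift units [ 3.742 -0.005  3.946]
[383 227]
```

View pics/s4.png

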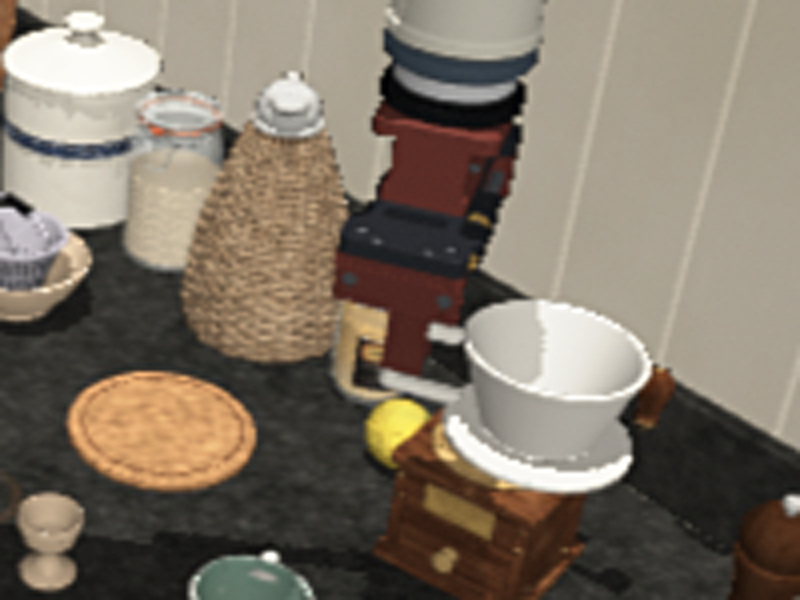

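Mug mouth measured at (460,-362). The dripper has drooped several degrees in the grip, so the flange's far side will touch first and it should level as I lower it.

```bash
python3 -m pendant '[{"x":0.3,"y":0,"z":0,"yaw":0,"jaw":0},{"x":0.6,"y":0,"z":0,"yaw":0,"jaw":0},{"x":0.8,"y":0,"z":0,"yaw":0,"jaw":0},{"x":0.8,"y":0,"z":0.2,"yaw":0,"jaw":0},{"x":0.7,"y":0,"z":0.4,"yaw":0,"jaw":0},{"x":0.4,"y":0,"z":0.6,"yaw":0,"jaw":0},{"x":0.14,"y":0,"z":0.6,"yaw":0,"jaw":0},{"x":0,"y":0,"z":0.6,"yaw":0,"jaw":0},{"x":0,"y":0,"z":0.5,"yaw":0,"jaw":0},{"x":0,"y":0,"z":0.3,"yaw":0,"jaw":0},{"x":0,"y":0,"z":0.1,"yaw":0,"jaw":0},{"x":0,"y":0,"z":0,"yaw":0,"jaw":0}]'
python3 - <<'E'
from h import *
st();go([420.7,-297.4,118]);im=r.read_camera('scene');view(im,265,200,160,130,5,'s5.png')
E
```

```text
t: 17.85
position: [422.1, -296.5, 167.0]
tcp_rot: [3.142, 0.0, 2.121]
ft_force: [0.0, -0.8, -2.8]
width: 0.136
grip_force: 54.8
17.85 pos [ 422.1 -296.5  167. ] rot [180.    0.  121.5] F [ 0.  -0.8 -2.8] w 0.136 g 54.8 q [-0.68 -0.14  1.56  0.    1.73 -1.23]
shift units [-0.    -0.041  1.226]
```

View pics/s5.png

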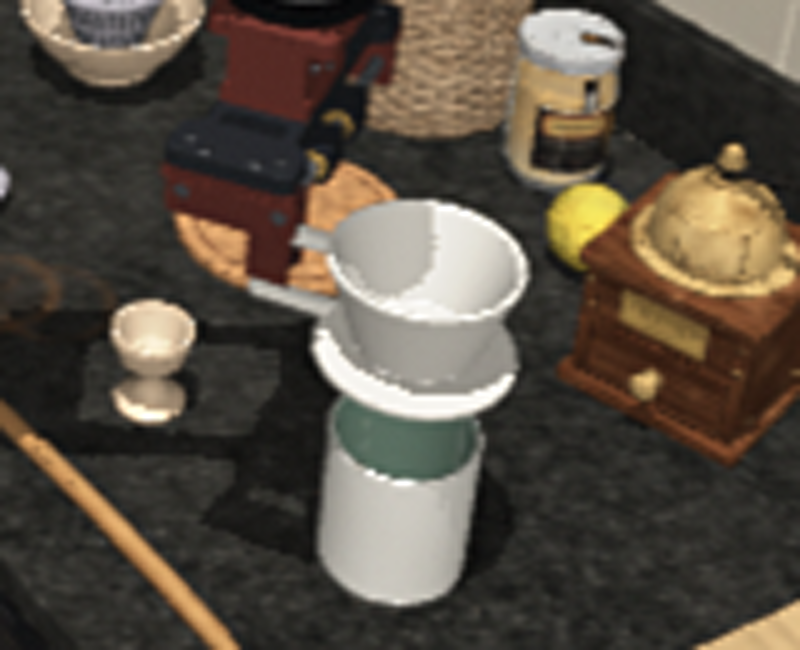

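```bash
python3 -m pendant '[{"x":0,"y":-0.04,"z":0.3,"yaw":0,"jaw":0},{"x":0,"y":0,"z":0.25,"yaw":0,"jaw":0},{"x":0,"y":0,"z":0.1,"yaw":0,"jaw":0},{"x":0,"y":0,"z":0,"yaw":0,"jaw":0}]'
python3 -m pendant '[{"x":0,"y":0,"z":0.1,"yaw":0,"jaw":0},{"x":0,"y":0,"z":0.05,"yaw":0,"jaw":0},{"x":0,"y":0,"z":0,"yaw":0,"jaw":0}]' 30
```

```text
t: 18.3
position: [420.4, -297.4, 139.4]
tcp_rot: [-3.141, -0.002, 2.121]
ft_force: [-0.0, 0.2, -2.2]
width: 0.134
grip_force: 54.8
t: 18.6
position: [420.8, -297.6, 134.6]
tcp_rot: [-3.142, -0.0, 2.121]
ft_force: [0.2, 0.4, -2.5]
width: 0.133
grip_force: 30.0
```

```bash
python3 -m pendant '[{"x":0,"y":0,"z":0.08,"yaw":0,"jaw":0},{"x":0,"y":0,"z":0.05,"yaw":0,"jaw":0},{"x":0,"y":0,"z":0,"yaw":0,"jaw":0}]'
python3 -m pendant '[{"x":0,"y":0,"z":0.06,"yaw":0,"jaw":0},{"x":0,"y":0,"z":0.05,"yaw":0,"jaw":0},{"x":0,"y":0,"z":0,"yaw":0,"jaw":0}]'
```

```text
t: 18.9
position: [420.7, -297.6, 129.2]
tcp_rot: [-3.141, -0.001, 2.121]
ft_force: [-1.2, 0.4, -2.2]
width: 0.132
grip_force: 30.0
t: 19.2
position: [420.7, -297.6, 124.8]
tcp_rot: [-3.141, -0.001, 2.121]
ft_force: [-0.4, -0.2, -3.0]
width: 0.133
grip_force: 30.0
```

```bash
python3 -m pendant '[{"x":0,"y":0,"z":0.05,"yaw":0,"jaw":0},{"x":0,"y":0,"z":0.05,"yaw":0,"jaw":0},{"x":0,"y":0,"z":0,"yaw":0,"jaw":0}]'
```

```text
t: 19.5
position: [420.7, -297.6, 120.8]
tcp_rot: [-3.141, -0.001, 2.121]
ft_force: [0.2, 0.1, -2.2]
width: 0.135
grip_force: 30.0
```

```bash
python3 -m pendant '[{"x":0,"y":0,"z":0.06,"yaw":0,"jaw":0},{"x":0,"y":0,"z":0,"yaw":0,"jaw":0}]';python3 -m pendant '[{"x":0,"y":0,"z":0.05,"yaw":0,"jaw":0},{"x":0,"y":0,"z":0,"yaw":0,"jaw":0}]'
```

```text
t: 19.7
position: [420.7, -297.6, 118.5]
tcp_rot: [-3.141, -0.0, 2.121]
ft_force: [-0.1, 0.5, -1.9]
width: 0.133
grip_force: 30.0
t: 19.9
position: [421.0, -297.8, 117.4]
tcp_rot: [3.141, 0.001, 2.121]
ft_force: [-0.9, -0.5, -0.8]
width: 0.137
grip_force: 30.0
```

```bash
python3 -m pendant '[{"x":0,"y":0,"z":0.04,"yaw":0,"jaw":0},{"x":0,"y":0,"z":0,"yaw":0,"jaw":0}]';python3 -m pendant '[{"x":0,"y":0,"z":0.04,"yaw":0,"jaw":0},{"x":0,"y":0,"z":0,"yaw":0,"jaw":0}]'; python3 -c "
from h import *
s=r.sense();print(s['ft_torque'])
im=r.read_camera('scene');cv2.imwrite('pics/s6.png',im)
im=cv2.imread('pics/s6.png');view(im,300,215,90,75,8,'s6c.png')"
```

```text
t: 20.1
position: [421.1, -297.8, 117.0]
tcp_rot: [3.141, 0.002, 2.121]
ft_force: [-2.8, 2.4, 6.6]
width: 0.134
grip_force: 30.0
t: 20.3
position: [421.1, -297.7, 116.8]
tcp_rot: [3.141, 0.002, 2.121]
ft_force: [-4.9, 4.9, 11.6]
width: 0.132
grip_force: 30.0
[ 0.77305083  0.89429116 -0.0584613 ]
```

```bash
python3 -m pendant '[{"x":0,"y":0,"z":-0.06,"yaw":0,"jaw":0},{"x":0,"y":0,"z":0,"yaw":0,"jaw":0.2},{"x":0,"y":0,"z":0,"yaw":0,"jaw":0.3},{"x":0,"y":0,"z":0,"yaw":0,"jaw":0.5},{"x":0,"y":0,"z":0,"yaw":0,"jaw":0.5},{"x":0,"y":0,"z":0,"yaw":0,"jaw":0.5}]' 10
python3 -m pendant '[{"x":0,"y":0,"z":-0.3,"yaw":0,"jaw":0.5},{"x":0,"y":0,"z":-0.7,"yaw":0,"jaw":0.5},{"x":0,"y":0,"z":-0.9,"yaw":0,"jaw":0.5},{"x":0,"y":0,"z":-0.9,"yaw":0,"jaw":0.6},{"x":0,"y":0,"z":-0.9,"yaw":0,"jaw":0.7},{"x":0,"y":0,"z":-0.8,"yaw":0,"jaw":1},{"x":0,"y":0,"z":0,"yaw":0,"jaw":1}]'
python3 - <<'E'
from h import *
st();s=r.sense();im=r.read_camera('wrist');cv2.imwrite('pics/w6.png',im);C=cam('wrist',s)
print('pred rim',proj(C,[460.3,-362.2,153]),'flange',proj(C,[460.3,-362.2,95]))
sc=r.read_camera('scene');S=cam('scene')
print('scene rim pred',proj(S,[460.3,-362.2,153]))
cv2.imwrite('pics/s7.png',sc)
a=cv2.resize(im,(400,300));b=cv2.resize(sc[190:340,265:425],(400,375))[:300]
cv2.imwrite('pics/comb.png',np.hstack([a,b]))
g=cv2.cvtColor(sc,6)
for v in range(215,262,3):
    w=np.where(g[v,315:400]>150)[0]+315;print(v,(w.min(),w.max()) if len(w) else None,end=' ')
E
```

```text
t: 20.95
position: [420.8, -297.7, 115.8]
tcp_rot: [-3.141, -0.0, 2.121]
ft_force: [-0.6, 0.6, -1.0]
width: 0.494
grip_force: 0.0
t: 21.65
position: [421.6, -298.3, 302.8]
tcp_rot: [3.138, 0.009, 2.121]
ft_force: [0.3, -0.2, 0.5]
width: 0.824
grip_force: 0.0
21.65 pos [ 421.6 -298.3  302.8] rot [179.8   0.5 121.5] F [ 0.3 -0.2  0.5] w 0.824 g 0.0 q [-0.68 -0.11  1.29 -0.    1.95 -1.23]
pred rim [257.08506029 237.4401038 ] flange [256.96368507 219.67008768]
scene rim pred [346.52017815 266.40725308]
215 (np.int64(349), np.int64(386)) 218 (np.int64(343), np.int64(386)) 221 (np.int64(348), np.int64(380)) 224 None 227 None 230 (np.int64(316), np.int64(369)) 233 (np.int64(315), np.int64(370)) 236 (np.int64(315), np.int64(378)) 239 (np.int64(315), np.int64(388)) 242 (np.int64(315), np.int64(394)) 245 (np.int64(315), np.int64(399)) 248 (np.int64(315), np.int64(394)) 251 (np.int64(315), np.int64(396)) 254 (np.int64(315), np.int64(399)) 257 (np.int64(319), np.int64(356)) 260 (np.int64(315), np.int64(362))
```

Run:
```python
from h import *
S=cam('scene');sc=cv2.imread('pics/s7.png');hsv=cv2.cvtColor(sc,40)
m=((hsv[...,2]>95)&(hsv[...,1]<40)).astype(np.uint8);m[:, :310]=0;m[:,385:]=0;m[:240]=0;m[345:]=0
n,l,stt,c=cv2.connectedComponentsWithStats(m);i=np.argmax(stt[1:,4])+1;print(stt[i])
for v in range(stt[i][1],stt[i][1]+stt[i][3],4):
    x=np.where(l[v]==i)[0];print(v,x.min(),x.max(),(x.min()+x.max())/2)
for nm,z,rad in(('rim',153,50),('flange',93,52),('mug bottom',0,38)):
    P=np.array([proj(S,[460.3+rad*np.cos(a),-362.2+rad*np.sin(a),z]) for a in np.linspace(0,6.28,90)])
    print(nm,P.min(0).round(1),P.max(0).round(1),'v at left',P[P[:,0].argmin(),1].round(1),'right',P[P[:,0].argmax(),1].round(1))
```

```text
[ 313  255   56   66 2300]
255 342 352 347.0
259 315 361 338.0
263 314 365 339.5
267 314 367 340.5
271 313 368 340.5
275 319 366 342.5
279 327 363 345.0
283 326 365 345.5
287 327 365 346.0
291 330 365 347.5
295 330 362 346.0
299 330 359 344.5
303 329 358 343.5
307 329 358 343.5
311 329 357 343.0
315 331 356 343.5
319 337 352 344.5
rim [327.  254.3] [366.4 279.6] v at left 264.9 right 269.2
flange [324.5 271.1] [364.3 298.2] v at left 282.6 right 287.2
mug bottom [327.1 299.9] [355.  320.4] v at left 308.6 right 312.1
```

The numbers agree: rim and flange edges sit within 2 px of where a level dripper on the mug would put them. On the way to the server, I'll measure the trivet with the wrist camera.

```bash
python3 -m pendant '[{"x":0.14,"y":0.5,"z":0,"yaw":0,"jaw":1},{"x":0.14,"y":0.9,"z":0,"yaw":0,"jaw":1},{"x":0.14,"y":0.9,"z":0,"yaw":0,"jaw":1},{"x":0.14,"y":0.9,"z":0,"yaw":0,"jaw":1},{"x":0.14,"y":0.9,"z":0,"yaw":0,"jaw":1},{"x":0.14,"y":0.9,"z":0,"yaw":0,"jaw":1},{"x":0.14,"y":0.9,"z":0,"yaw":0,"jaw":1},{"x":0,"y":0.4,"z":0,"yaw":0,"jaw":1},{"x":0,"y":0,"z":0,"yaw":0,"jaw":1},{"x":0,"y":0,"z":0,"yaw":0,"jaw":1}]'
python3 - <<'E'
from h import *
st();s=r.sense();im=r.read_camera('wrist');cv2.imwrite('pics/w7.png',im);C=cam('wrist',s)
hsv=cv2.cvtColor(im,40)
m=((hsv[...,1]>80)&(hsv[...,0]<25)&(hsv[...,2]>100)).astype(np.uint8);m=cv2.morphologyEx(m,cv2.MORPH_CLOSE,np.ones((7,7)));m=cv2.morphologyEx(m,cv2.MORPH_OPEN,np.ones((7,7)))
print('pred',proj(C,[601,-106,10]))
cs,_=cv2.findContours(m,0,1)
for c in sorted(cs,key=cv2.contourArea)[-3:]:
    e=cv2.fitEllipse(cv2.convexHull(c));p=plane(C,*e[0],10);x,y,w,h=cv2.boundingRect(c)
    print(cv2.boundingRect(c),np.round(e[0],1),np.round(e[1],1),p.round(1),'diam',np.linalg.norm(plane(C,x,y+h/2,10)-plane(C,x+w,y+h/2,10)))
E
```

```text
t: 22.75
position: [614.7, -132.7, 294.3]
tcp_rot: [-3.139, -0.002, 2.121]
ft_force: [-0.6, -0.6, 0.0]
width: 1.003
grip_force: 0.0
22.75 pos [ 614.7 -132.7  294.3] rot [-1.799e+02 -1.000e-01  1.215e+02] F [-0.6 -0.6  0. ] w 1.003 g 0.0 q [-0.27  0.2   0.98 -0.    1.96 -0.82]
pred [259.42015654 144.14684374]
(222, 314, 290, 47) [362.9 340.4] [ 63.  311.3] [ 992.2 -335.4   10. ] diam 593.8032022869874
(213, 94, 96, 96) [260.5 141.2] [95.8 97. ] [ 600. -101.   10.] diam 157.17604728045055
(342, 112, 151, 113) [417.7 168.3] [108.6 158.1] [848.9  -1.2  10. ] diam 253.5259674830067
```

Trivet centre (600,-101), and its measured diameter of 157 mm matches. Now to the server.

```bash
python3 -m pendant '[{"x":0.4,"y":0.12,"z":0,"yaw":0,"jaw":1},{"x":0.8,"y":0.25,"z":0,"yaw":0,"jaw":1},{"x":0.9,"y":0.28,"z":0,"yaw":0,"jaw":1},{"x":0.9,"y":0.28,"z":0,"yaw":0,"jaw":1},{"x":0.9,"y":0.28,"z":0,"yaw":0,"jaw":1},{"x":0.9,"y":0.28,"z":0,"yaw":0,"jaw":1},{"x":0.9,"y":0.28,"z":0,"yaw":0,"jaw":1},{"x":0.9,"y":0.28,"z":0,"yaw":0,"jaw":1},{"x":0.9,"y":0.28,"z":0,"yaw":0,"jaw":1},{"x":0.9,"y":0.28,"z":0,"yaw":0,"jaw":1},{"x":0.9,"y":0.28,"z":0,"yaw":0,"jaw":1},{"x":0.9,"y":0.28,"z":0,"yaw":0,"jaw":1}]'
python3 -m pendant '[{"x":0.9,"y":0.28,"z":0,"yaw":0,"jaw":1},{"x":0.8,"y":0.25,"z":0,"yaw":0,"jaw":1},{"x":0.44,"y":0.1,"z":0,"yaw":0,"jaw":1},{"x":0,"y":0,"z":0,"yaw":-8.4,"jaw":1},{"x":0,"y":0,"z":0,"yaw":-8.4,"jaw":1},{"x":0,"y":0,"z":0,"yaw":-8.4,"jaw":1},{"x":0,"y":0,"z":0,"yaw":-8.4,"jaw":1},{"x":0,"y":0,"z":0,"yaw":-8.4,"jaw":1},{"x":0,"y":0,"z":0,"yaw":-8.4,"jaw":1},{"x":0,"y":0,"z":0,"yaw":-8.4,"jaw":1},{"x":0,"y":0,"z":0,"yaw":0,"jaw":1},{"x":0,"y":0,"z":0,"yaw":0,"jaw":1}]'
python3 - <<'E'
from h import *
st();s=r.sense();im=r.read_camera('wrist');cv2.imwrite('pics/w8.png',im);C=cam('wrist',s)
P=np.array([proj(C,[487.5+31*np.cos(a),368.5+31*np.sin(a),145]) for a in np.linspace(0,6.28,60)]);print('pred rim',P.min(0),P.max(0))
E
```

```text
t: 24.0
position: [508.6, 282.6, 296.8]
tcp_rot: [3.14, -0.0, 2.12]
ft_force: [0.5, 0.9, -0.4]
width: 0.998
grip_force: 0.0
t: 25.2
position: [486.8, 367.1, 296.4]
tcp_rot: [3.141, 0.0, -3.141]
ft_force: [0.5, -0.1, -0.2]
width: 0.998
grip_force: 0.0
25.2 pos [486.8 367.1 296.4] rot [ 180.    0. -180.] F [ 0.5 -0.1 -0.2] w 0.998 g 0.0 q [ 0.59  0.15  1.04 -0.    1.96 -0.98]
pred rim [231.80079231 156.11389217] [283.47323712 206.19585969]
```

View pics/w8.png

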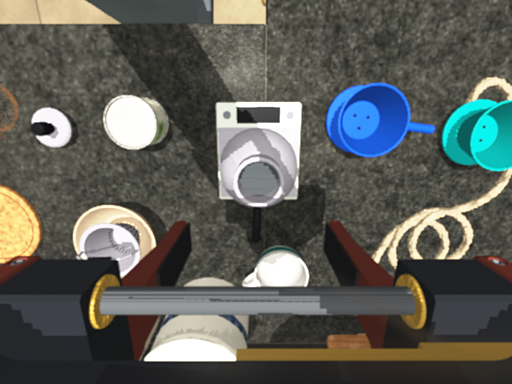

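The server's neck rim spans (232–284, 153–207), as predicted, and its handle points straight away (+x), clear of the fingers. I'll grasp the neck.

```bash
python3 -m pendant '[{"x":-0.02,"y":0.03,"z":0.4,"yaw":0,"jaw":1},{"x":0,"y":0,"z":0.8,"yaw":0,"jaw":1},{"x":0,"y":0,"z":0.8,"yaw":0,"jaw":1},{"x":0,"y":0,"z":0.8,"yaw":0,"jaw":1},{"x":0,"y":0,"z":0.8,"yaw":0,"jaw":1},{"x":0,"y":0,"z":0.5,"yaw":0,"jaw":1},{"x":0,"y":0,"z":0.3,"yaw":0,"jaw":1},{"x":0,"y":0,"z":0,"yaw":0,"jaw":1},{"x":0,"y":0,"z":0,"yaw":0,"jaw":1}]'
python3 -m pendant '[{"x":0,"y":0,"z":0,"yaw":0,"jaw":0.6},{"x":0,"y":0,"z":0,"yaw":0,"jaw":0.6},{"x":0,"y":0,"z":0,"yaw":0,"jaw":0.6},{"x":0,"y":0,"z":0,"yaw":0,"jaw":0.6},{"x":0,"y":0,"z":0,"yaw":0,"jaw":0.6}]' 40
```

```text
t: 26.15
position: [488.0, 369.1, 121.2]
tcp_rot: [3.141, 0.001, -3.137]
ft_force: [0.6, 0.2, 0.1]
width: 0.998
grip_force: 0.0
t: 26.65
position: [488.0, 368.9, 120.7]
tcp_rot: [3.141, 0.001, -3.136]
ft_force: [0.8, -1.0, 2.6]
width: 0.687
grip_force: 39.8
```

```bash
python3 -m pendant '[{"x":0,"y":0,"z":0,"yaw":0,"jaw":0.6},{"x":0,"y":0,"z":-0.1,"yaw":0,"jaw":0.6},{"x":0,"y":0,"z":-0.2,"yaw":0,"jaw":0.6},{"x":0,"y":0,"z":-0.4,"yaw":0,"jaw":0.6},{"x":0,"y":0,"z":-0.6,"yaw":0,"jaw":0.6},{"x":0,"y":0,"z":-0.7,"yaw":0,"jaw":0.6},{"x":0,"y":0,"z":-0.7,"yaw":0,"jaw":0.6},{"x":0,"y":0,"z":-0.6,"yaw":0,"jaw":0.6},{"x":0,"y":0,"z":-0.4,"yaw":0,"jaw":0.6},{"x":0,"y":0,"z":-0.2,"yaw":0,"jaw":0.6},{"x":0,"y":0,"z":0,"yaw":0,"jaw":0.6}]' 58
python3 -c "
from h import *
st();go([600,-102,270])
S=cam('scene');T=cam('top');print(r.sense()['ft_torque'])"
```

```text
t: 27.75
position: [487.9, 369.1, 278.0]
tcp_rot: [3.14, 0.002, -3.136]
ft_force: [0.2, -0.2, -4.3]
width: 0.69
grip_force: 57.8
27.75 pos [487.9 369.1 278. ] rot [ 1.799e+02  1.000e-01 -1.797e+02] F [ 0.2 -0.2 -4.3] w 0.69 g 57.8 q [ 0.59  0.14  1.08  0.    1.92 -0.98]
shift units [ -2.738 -11.794   0.187]
[ 0.04523656 -0.03264889  0.01774633]
```

```bash
python3 -m pendant '[{"x":-0.07,"y":-0.3,"z":0,"yaw":0,"jaw":0.6},{"x":-0.12,"y":-0.5,"z":0,"yaw":0,"jaw":0.6},{"x":-0.16,"y":-0.7,"z":0,"yaw":0,"jaw":0.6},{"x":-0.19,"y":-0.8,"z":0,"yaw":0,"jaw":0.6},{"x":-0.19,"y":-0.8,"z":0,"yaw":0,"jaw":0.6},{"x":-0.19,"y":-0.8,"z":0,"yaw":0,"jaw":0.6},{"x":-0.19,"y":-0.8,"z":0,"yaw":0,"jaw":0.6},{"x":-0.19,"y":-0.8,"z":0,"yaw":0,"jaw":0.6},{"x":-0.19,"y":-0.8,"z":0,"yaw":0,"jaw":0.6},{"x":-0.19,"y":-0.8,"z":0,"yaw":0,"jaw":0.6},{"x":-0.19,"y":-0.8,"z":0,"yaw":0,"jaw":0.6},{"x":-0.19,"y":-0.8,"z":0,"yaw":0,"jaw":0.6}]'
python3 -m pendant '[{"x":-0.19,"y":-0.8,"z":0,"yaw":0,"jaw":0.6},{"x":-0.19,"y":-0.8,"z":0,"yaw":0,"jaw":0.6},{"x":-0.16,"y":-0.7,"z":0,"yaw":0,"jaw":0.6},{"x":-0.12,"y":-0.5,"z":0,"yaw":0,"jaw":0.6},{"x":-0.1,"y":-0.3,"z":0,"yaw":0,"jaw":0.6},{"x":0,"y":0,"z":0,"yaw":0,"jaw":0.6},{"x":0,"y":0,"z":0,"yaw":0,"jaw":0.6}]'
python3 -c "
from h import *
st();go([600,-102,120])"
```

```text
t: 28.95
position: [571.4, 19.1, 274.3]
tcp_rot: [-3.141, -0.003, -3.137]
ft_force: [0.8, 0.1, -4.5]
width: 0.689
grip_force: 57.8
t: 29.65
position: [602.6, -102.1, 275.4]
tcp_rot: [3.141, -0.001, -3.136]
ft_force: [-0.1, 0.6, -4.3]
width: 0.687
grip_force: 57.8
29.65 pos [ 602.6 -102.1  275.4] rot [ 1.800e+02 -1.000e-01 -1.797e+02] F [-0.1  0.6 -4.3] w 0.687 g 57.8 q [-0.22  0.14  1.08  0.    1.92 -1.8 ]
shift units [0.061 0.    3.884]
```

```bash
python3 -c "
from h import *
S=cam('scene');T=cam('top')
for u in ((697,375),(735,388),(769,375)):print('can base scene',plane(S,155+u[0]/3.3,120+u[1]/3.3,0).round())
print('can top tri',tri([ray(T,180+533/3.3,140+8/3.3),ray(S,155+740/3.3,120+288/3.3)]).round())
for u in ((575,310),(620,345),(690,345)):print('wicker base',plane(S,155+u[0]/3.3,120+u[1]/3.3,20).round())
"
```

```text
can base scene [ 775. -134.    0.]
can base scene [ 793. -172.    0.]
can base scene [ 840. -174.    0.]
can top tri [ 786. -154.  113.]
wicker base [726.  10.  20.]
wicker base [722. -69.  20.]
wicker base [ 786. -109.   20.]
```

```bash
python3 -m pendant '[{"x":0.04,"y":0,"z":0.3,"yaw":0,"jaw":0.6},{"x":0,"y":0,"z":0.6,"yaw":0,"jaw":0.6},{"x":0,"y":0,"z":0.7,"yaw":0,"jaw":0.6},{"x":0,"y":0,"z":0.7,"yaw":0,"jaw":0.6},{"x":0,"y":0,"z":0.7,"yaw":0,"jaw":0.6},{"x":0,"y":0,"z":0.5,"yaw":0,"jaw":0.6},{"x":0,"y":0,"z":0.3,"yaw":0,"jaw":0.6},{"x":0,"y":0,"z":0.1,"yaw":0,"jaw":0.6},{"x":0,"y":0,"z":0,"yaw":0,"jaw":0.6}]'
python3 -m pendant '[{"x":0,"y":0,"z":0.06,"yaw":0,"jaw":0.6},{"x":0,"y":0,"z":0.04,"yaw":0,"jaw":0.6},{"x":0,"y":0,"z":0,"yaw":0,"jaw":0.6}]'
```

```text
t: 30.55
position: [601.4, -102.0, 120.3]
tcp_rot: [3.142, 0.0, -3.136]
ft_force: [0.6, -0.8, -4.0]
width: 0.69
grip_force: 57.8
t: 30.85
position: [601.6, -102.6, 116.6]
tcp_rot: [-3.141, 0.001, -3.136]
ft_force: [-0.5, 0.7, -4.2]
width: 0.692
grip_force: 57.8
```

```bash
python3 -m pendant '[{"x":0,"y":0,"z":0.07,"yaw":0,"jaw":0.6},{"x":0,"y":0,"z":0.04,"yaw":0,"jaw":0.6},{"x":0,"y":0,"z":0,"yaw":0,"jaw":0.6}]'; python3 -m pendant '[{"x":0,"y":0,"z":0.04,"yaw":0,"jaw":0.6},{"x":0,"y":0,"z":0,"yaw":0,"jaw":0.6}]'
```

```text
t: 31.15
position: [601.2, -102.6, 111.2]
tcp_rot: [3.141, -0.001, -3.136]
ft_force: [1.0, 0.1, -3.9]
width: 0.681
grip_force: 57.8
t: 31.35
position: [601.5, -102.6, 110.7]
tcp_rot: [-3.141, 0.001, -3.136]
ft_force: [-1.0, -0.2, -0.6]
width: 0.686
grip_force: 57.8
```

```bash
python3 -m pendant '[{"x":0,"y":0,"z":0.02,"yaw":0,"jaw":0.6},{"x":0,"y":0,"z":0,"yaw":0,"jaw":0.8},{"x":0,"y":0,"z":0,"yaw":0,"jaw":1},{"x":0,"y":0,"z":0,"yaw":0,"jaw":1},{"x":0,"y":0,"z":0,"yaw":0,"jaw":1}]'
python3 -m pendant '[{"x":0,"y":0,"z":-0.3,"yaw":0,"jaw":1},{"x":0,"y":0,"z":-0.7,"yaw":0,"jaw":1},{"x":0,"y":0,"z":-0.9,"yaw":0,"jaw":1},{"x":0,"y":0,"z":-0.9,"yaw":0,"jaw":1},{"x":0,"y":0,"z":-0.9,"yaw":0,"jaw":1},{"x":0,"y":0,"z":-0.7,"yaw":0,"jaw":1},{"x":0,"y":0,"z":-0.3,"yaw":0,"jaw":1},{"x":0,"y":0,"z":0,"yaw":0,"jaw":1}]'
python3 - <<'E'
from h import *
st();s=r.sense();im=r.read_camera('wrist');cv2.imwrite('pics/w9.png',im);C=cam('wrist',s);hsv=cv2.cvtColor(im,40);g=cv2.cvtColor(im,6)
P=lambda x,y,z,rad:np.array([proj(C,[x+rad*np.cos(a),y+rad*np.sin(a),z]) for a in np.linspace(0,6.28,90)])
p=P(601,-102,10,78);print('pred trivet',p.min(0).round(),p.max(0).round());q=P(601,-102,135,31);print('pred rim',q.min(0).round(),q.max(0).round())
m=((hsv[...,1]>80)&(hsv[...,0]<25)&(hsv[...,2]>90)).astype(np.uint8)
m=cv2.morphologyEx(m,cv2.MORPH_OPEN,np.ones((5,5)));cs,_=cv2.findContours(m,0,1)
for c in sorted(cs,key=cv2.contourArea)[-4:]:print(cv2.boundingRect(c),cv2.contourArea(c))
e=cv2.Canny(cv2.GaussianBlur(g,(3,3),0),40,100)
cc=cv2.HoughCircles(cv2.GaussianBlur(g,(5,5),0),3,1,8,param1=100,param2=18,minRadius=18,maxRadius=32)
print(None if cc is None else [c.round(1) for c in cc[0] if abs(c[0]-257)<25 and 140<c[1]<220])
E
```

```text
t: 31.85
position: [601.5, -102.5, 109.1]
tcp_rot: [-3.142, 0.0, -3.136]
ft_force: [-0.4, -0.1, -0.3]
width: 0.989
grip_force: 0.0
t: 32.65
position: [601.9, -102.6, 299.9]
tcp_rot: [-3.141, 0.004, -3.136]
ft_force: [-0.4, -0.5, -0.8]
width: 1.003
grip_force: 0.0
32.65 pos [ 601.9 -102.6  299.9] rot [-179.9    0.2 -179.7] F [-0.4 -0.5 -0.8] w 1.003 g 0.0 q [-0.22  0.15  1.03  0.    1.96 -1.8 ]
pred trivet [211. 112.] [303. 204.]
pred rim [232. 153.] [282. 201.]
(276, 315, 80, 32) 1289.5
(236, 342, 276, 19) 3527.0
(41, 188, 98, 84) 3552.5
(261, 225, 78, 62) 3589.0
[array([256.5, 176.5,  20.2], dtype=float32), array([264.5, 172.5,  29.2], dtype=float32), array([241.5, 164.5,  31.4], dtype=float32)]
```

Run:
```python
from h import *
im=cv2.imread('pics/w9.png');hsv=cv2.cvtColor(im,40);C=cam('wrist');f=lambda a:''.join('#' if s>75 and h<25 and v>45 else '.' for h,s,v in a)
for v in (125,135,145,155,165):print(v,f(hsv[v,200:316]))
print('col257',f(hsv[100:215,257]))
for v in (125,135,145,155,165):
    i=np.where([s>75 and h<25 and V>45 for h,s,V in hsv[v,200:316]])[0]+200
    if len(i):print(v,plane(C,i.min(),v,10).round(1),plane(C,i.max()+1,v,10).round(1))
```

```text
125 .......................##################################..##############################...........................
135 ................################....................................................#############...................
145 ...........##############..................................................................##########...............
155 .........############..........................................................................####..##.............
165 ..........##########...........................................................................########.............
col257 ............#############..........................................................................................
125 [ 542.6 -157.3   10. ] [542.  -50.4  10. ]
135 [ 558.5 -169.3   10. ] [557.9 -36.7  10. ]
145 [ 574.8 -178.2   10. ] [574.1 -29.3  10. ]
155 [ 591.4 -182.3   10. ] [590.6 -25.1  10. ]
165 [ 608.3 -181.3   10. ] [607.6 -24.2  10. ]
```

The server stands within about 2 mm of the trivet's centre. Next, the lid.

```bash
python3 -m pendant '[{"x":0.4,"y":0.33,"z":0,"yaw":0,"jaw":1},{"x":0.65,"y":0.55,"z":0,"yaw":0,"jaw":1},{"x":0.7,"y":0.58,"z":0,"yaw":0,"jaw":1},{"x":0.7,"y":0.58,"z":0.2,"yaw":0,"jaw":1},{"x":0.7,"y":0.58,"z":0.3,"yaw":0,"jaw":1},{"x":0.65,"y":0.55,"z":0.3,"yaw":0,"jaw":0.8},{"x":0.45,"y":0.37,"z":0.3,"yaw":0,"jaw":0.8},{"x":0,"y":0,"z":0.15,"yaw":0,"jaw":0.8},{"x":0,"y":0,"z":0,"yaw":0,"jaw":0.8},{"x":0,"y":0,"z":0,"yaw":0,"jaw":0.8}]'
python3 - <<'E'
from h import *
st();s=r.sense();im=r.read_camera('wrist');cv2.imwrite('pics/w10.png',im);C=cam('wrist',s);g=cv2.cvtColor(im,6)
print('pred disc',proj(C,[432,39,18.5]),'knob',proj(C,[432,39,46]))
m=(g>110).astype(np.uint8);cs,_=cv2.findContours(m,0,1)
for c in cs:
    x,y,w,h=cv2.boundingRect(c)
    if 25<w<90 and 25<h<90 and 120<y+h/2<240:
        e=cv2.fitEllipse(cv2.convexHull(c));p=plane(C,*e[0],18.5);print((x,y,w,h),np.round(e[0],1),np.round(e[1],1),p.round(1),'mm/px',np.linalg.norm(plane(C,e[0][0]+1,e[0][1],18.5)-p).round(2))
        k=np.zeros_like(m);cv2.drawContours(k,[cv2.convexHull(c)],-1,1,-1);ys,xs=np.where((k>0)&(g<50));print('dark',len(xs),xs.min(),xs.max(),ys.min(),ys.max(),plane(C,np.median(xs),np.median(ys),40).round(1))
E
```

```text
t: 33.7
position: [431.0, 37.6, 246.4]
tcp_rot: [-3.141, -0.001, -3.137]
ft_force: [-0.9, -0.4, 0.8]
width: 0.801
grip_force: 0.0
33.7 pos [431.   37.6 246.4] rot [-1.800e+02 -1.000e-01 -1.797e+02] F [-0.9 -0.4  0.8] w 0.801 g 0.0 q [ 0.01 -0.35  1.59 -0.    1.9  -1.57]
pred disc [257.52576367 169.44600979] knob [257.55735154 173.48816702]
(236, 147, 43, 43) [257.3 168. ] [41.4 42.7] [429.9  38.7  18.5] mm/px 1.47
dark 139 251 263 164 178 [431.2  36.8  40. ]
(63, 146, 56, 40) [ 90.2 163.5] [40.9 55.2] [ 424.2 -205.9   18.5] mm/px 1.46
dark 13 102 107 175 178 [ 437.8 -176.1   40. ]
(329, 136, 69, 61) [362.9 164.9] [60.6 69. ] [424.5 193.4  18.5] mm/px 1.47Traceback (most recent call last):
  File "<stdin>", line 9, in <module>
    return umr_minimum(a, axis, None, out, keepdims, initial, where)
ValueError: zero-size array to reduction operation minimum which has no identity
```

Lid at (430.5, 38.2), diameter 62 mm, matching. Grasp the knob.

```bash
python3 -m pendant '[{"x":0.01,"y":0.01,"z":0.4,"yaw":0,"jaw":0.6},{"x":0,"y":0,"z":0.8,"yaw":0,"jaw":0.6},{"x":0,"y":0,"z":0.9,"yaw":0,"jaw":0.6},{"x":0,"y":0,"z":0.9,"yaw":0,"jaw":0.6},{"x":0,"y":0,"z":0.9,"yaw":0,"jaw":0.6},{"x":0,"y":0,"z":0.8,"yaw":0,"jaw":0.6},{"x":0,"y":0,"z":0.5,"yaw":0,"jaw":0.6},{"x":0,"y":0,"z":0.3,"yaw":0,"jaw":0.6},{"x":0,"y":0,"z":0,"yaw":0,"jaw":0.6},{"x":0,"y":0,"z":0,"yaw":0,"jaw":0.6}]' 30
python3 -c "
from h import *
st();go([430.6,38.2,22])"
```

```text
t: 34.75
position: [431.0, 38.3, 28.3]
tcp_rot: [-3.142, 0.001, -3.137]
ft_force: [-1.1, -0.4, 0.7]
width: 0.605
grip_force: 0.0
34.75 pos [431.   38.3  28.3] rot [-1.800e+02  1.000e-01 -1.797e+02] F [-1.1 -0.4  0.7] w 0.605 g 0.0 q [ 0.01 -0.33  1.96 -0.    1.51 -1.57]
shift units [ 0.011 -0.003  0.157]
```

```bash
python3 -m pendant '[{"x":0,"y":0,"z":0.1,"yaw":0,"jaw":0.5},{"x":0,"y":0,"z":0.03,"yaw":0,"jaw":0.5},{"x":0,"y":0,"z":0,"yaw":0,"jaw":0.5},{"x":0,"y":0,"z":0,"yaw":0,"jaw":0},{"x":0,"y":0,"z":0,"yaw":0,"jaw":0},{"x":0,"y":0,"z":0,"yaw":0,"jaw":0},{"x":0,"y":0,"z":0,"yaw":0,"jaw":0},{"x":0,"y":0,"z":0,"yaw":0,"jaw":0}]' 40
python3 -m pendant '[{"x":0,"y":0,"z":-0.2,"yaw":0,"jaw":0},{"x":0,"y":0,"z":-0.5,"yaw":0,"jaw":0},{"x":0,"y":0,"z":-0.8,"yaw":0,"jaw":0},{"x":0,"y":0,"z":-0.8,"yaw":0,"jaw":0},{"x":0,"y":0,"z":-0.8,"yaw":0,"jaw":0},{"x":0,"y":0,"z":-0.8,"yaw":0,"jaw":0},{"x":0,"y":0,"z":-0.6,"yaw":0,"jaw":0},{"x":0,"y":0,"z":-0.4,"yaw":0,"jaw":0},{"x":0,"y":0,"z":-0.2,"yaw":0,"jaw":0},{"x":0,"y":0,"z":0,"yaw":0,"jaw":0}]'
python3 -c "
from h import *
st();go([601.5,-102.5,225])"
```

```text
t: 35.55
position: [430.3, 38.6, 22.1]
tcp_rot: [-3.142, 0.0, -3.136]
ft_force: [0.3, 0.4, 1.1]
width: 0.237
grip_force: 40.0
t: 36.55
position: [430.6, 38.6, 227.2]
tcp_rot: [3.142, 0.002, -3.136]
ft_force: [0.1, 0.7, -0.5]
width: 0.232
grip_force: 40.0
36.55 pos [430.6  38.6 227.2] rot [ 1.800e+02  1.000e-01 -1.797e+02] F [ 0.1  0.7 -0.5] w 0.232 g 40.0 q [ 0.01 -0.36  1.64  0.    1.87 -1.57]
shift units [-4.255 -3.55   0.064]
```

```bash
python3 -m pendant '[{"x":-0.3,"y":-0.25,"z":0,"yaw":0,"jaw":0},{"x":-0.6,"y":-0.5,"z":0,"yaw":0,"jaw":0},{"x":-0.7,"y":-0.6,"z":0,"yaw":0,"jaw":0},{"x":-0.7,"y":-0.6,"z":0,"yaw":0,"jaw":0},{"x":-0.7,"y":-0.6,"z":0,"yaw":0,"jaw":0},{"x":-0.6,"y":-0.5,"z":0,"yaw":0,"jaw":0},{"x":-0.4,"y":-0.3,"z":0,"yaw":0,"jaw":0},{"x":-0.25,"y":-0.2,"z":0,"yaw":0,"jaw":0},{"x":0,"y":0,"z":0,"yaw":0,"jaw":0},{"x":0,"y":0,"z":0,"yaw":0,"jaw":0}]'
python3 -c "
from h import *
st();go([601.5,-102.5,160])"
```

```text
t: 37.55
position: [600.4, -102.3, 224.6]
tcp_rot: [3.141, -0.002, -3.136]
ft_force: [-1.9, -0.2, -1.0]
width: 0.236
grip_force: 40.0
37.55 pos [ 600.4 -102.3  224.6] rot [ 1.800e+02 -1.000e-01 -1.797e+02] F [-1.9 -0.2 -1. ] w 0.236 g 40.0 q [-0.22  0.12  1.2   0.    1.83 -1.8 ]
shift units [-0.031 -0.008  1.616]
```

```bash
python3 -m pendant '[{"x":-0.03,"y":0,"z":0.3,"yaw":0,"jaw":0},{"x":0,"y":0,"z":0.5,"yaw":0,"jaw":0},{"x":0,"y":0,"z":0.5,"yaw":0,"jaw":0},{"x":0,"y":0,"z":0.3,"yaw":0,"jaw":0},{"x":0,"y":0,"z":0.1,"yaw":0,"jaw":0},{"x":0,"y":0,"z":0,"yaw":0,"jaw":0}]'
python3 -m pendant '[{"x":0,"y":0,"z":0.1,"yaw":0,"jaw":0},{"x":0,"y":0,"z":0.06,"yaw":0,"jaw":0},{"x":0,"y":0,"z":0,"yaw":0,"jaw":0}]'
python3 -m pendant '[{"x":0,"y":0,"z":0.08,"yaw":0,"jaw":0},{"x":0,"y":0,"z":0.05,"yaw":0,"jaw":0},{"x":0,"y":0,"z":0,"yaw":0,"jaw":0}]'
```

```text
t: 38.15
position: [601.7, -102.2, 157.5]
tcp_rot: [3.141, -0.001, -3.136]
ft_force: [0.5, 0.3, -0.5]
width: 0.232
grip_force: 40.0
t: 38.45
position: [602.3, -102.6, 151.8]
tcp_rot: [-3.141, 0.0, -3.136]
ft_force: [0.3, -0.9, -1.0]
width: 0.234
grip_force: 40.0
t: 38.75
position: [602.0, -102.5, 145.9]
tcp_rot: [3.141, -0.001, -3.136]
ft_force: [-0.1, -0.3, -0.7]
width: 0.236
grip_force: 40.0
```

Inside the neck with no contact; now I'll press it home.

```bash
python3 -m pendant '[{"x":0,"y":0,"z":0.04,"yaw":0,"jaw":0},{"x":0,"y":0,"z":0,"yaw":0,"jaw":0}]'
python3 -m pendant '[{"x":0,"y":0,"z":0.04,"yaw":0,"jaw":0},{"x":0,"y":0,"z":0,"yaw":0,"jaw":0}]'
```

```text
t: 38.95
position: [602.3, -102.6, 145.3]
tcp_rot: [-3.141, 0.001, -3.136]
ft_force: [-0.2, -0.2, 1.4]
width: 0.238
grip_force: 40.0
t: 39.15
position: [602.5, -102.7, 145.1]
tcp_rot: [-3.141, 0.002, -3.136]
ft_force: [-1.6, 0.2, 6.4]
width: 0.234
grip_force: 40.0
```

```bash
python3 -m pendant '[{"x":0,"y":0,"z":0.06,"yaw":0,"jaw":0},{"x":0,"y":0,"z":0.04,"yaw":0,"jaw":0},{"x":0,"y":0,"z":0,"yaw":0,"jaw":0}]'
python3 -m pendant '[{"x":0,"y":0,"z":-0.1,"yaw":0,"jaw":0},{"x":0,"y":0,"z":-0.04,"yaw":0,"jaw":0},{"x":0,"y":0,"z":0,"yaw":0,"jaw":0.3},{"x":0,"y":0,"z":0,"yaw":0,"jaw":0.5},{"x":0,"y":0,"z":0,"yaw":0,"jaw":0.5},{"x":0,"y":0,"z":0,"yaw":0,"jaw":0.5}]'
python3 -m pendant '[{"x":0,"y":0,"z":-0.3,"yaw":0,"jaw":0.5},{"x":0,"y":0,"z":-0.6,"yaw":0,"jaw":0.5},{"x":0,"y":0,"z":-0.9,"yaw":0,"jaw":0.5},{"x":0,"y":0,"z":-0.9,"yaw":0,"jaw":0.5},{"x":0,"y":0,"z":-0.9,"yaw":0,"jaw":0.5},{"x":0,"y":0,"z":-0.4,"yaw":0,"jaw":0.6},{"x":0,"y":0,"z":0,"yaw":0,"jaw":1},{"x":0,"y":0,"z":0,"yaw":0,"jaw":1}]'
python3 - <<'E'
from h import *
st();s=r.sense();im=r.read_camera('wrist');cv2.imwrite('pics/w11.png',im);C=cam('wrist',s);g=cv2.cvtColor(im,6)
P=lambda x,y,z,rad:np.array([proj(C,[x+rad*np.cos(a),y+rad*np.sin(a),z]) for a in np.linspace(0,6.28,90)])
p=P(601.8,-102.6,141.5,31);print('pred disc',p.min(0).round(),p.max(0).round());p=P(601.8,-102.6,169,11);print('pred knob top',p.min(0).round(),p.max(0).round())
ys,xs=np.where(g[140:225,225:290]<50);xs+=225;ys+=140;print('dark',len(xs),np.percentile(xs,[2,50,98]),np.percentile(ys,[2,50,98]))
for v in(165,175,185):print(v,g[v,220:296:3])
print(g[140:225:3,247])
# rim/mug check in scene, with tin/eggcup/teacup/filter by difference
a=cv2.cvtColor(cv2.imread('pics/scene0.png'),6);sc=r.read_camera('scene');cv2.imwrite('pics/s9.png',sc);b=cv2.cvtColor(sc,6)
d=cv2.absdiff(a,b)
for n,(x0,y0,x1,y1) in dict(tin=(222,200,248,228),egg=(285,258,305,287),teacup=(255,163,275,183),mug=(331,292,360,320)).items():print(n,d[y0:y1,x0:x1].mean().round(1))
E
```

```text
t: 39.45
position: [603.1, -102.7, 145.1]
tcp_rot: [-3.14, 0.006, -3.136]
ft_force: [-6.4, 1.2, 18.0]
width: 0.237
grip_force: 40.0
t: 40.05
position: [602.0, -102.5, 144.3]
tcp_rot: [3.141, -0.001, -3.136]
ft_force: [0.5, 0.5, 0.7]
width: 0.493
grip_force: 0.0
t: 40.85
position: [602.3, -102.5, 304.8]
tcp_rot: [-3.142, 0.0, -3.136]
ft_force: [-0.1, 0.6, -0.5]
width: 0.734
grip_force: 0.0
40.85 pos [ 602.3 -102.5  304.8] rot [-180.     0.  -179.7] F [-0.1  0.6 -0.5] w 0.734 g 0.0 q [-0.22  0.16  1.01  0.    1.97 -1.8 ]
pred disc [231. 154.] [281. 202.]
pred knob top [247. 175.] [266. 193.]
dark 1626 [228. 260. 289.] [178. 210. 224.]
165 [176 189 208 218 223 219 241 249 249 249 248 247 249 164 169 168 168 167
 240 216 220 208 199 187 161 212]
175 [176 166 196 207 204 241 249 246 245 247 250 100   9  11  79 170 168 225
 247 246 234 191 186 171 150 228]
185 [190 193 156 172 190 232 247 247 245 246  27  23  24  24  22  29 171 247
 245 243 209 170 147 178 143  49]
[229 231 234 238 219 225 242 252 249 248 247 245 248 250 246 246 250 246
 229 175 138  74  42  47  41  41  42  45  45]
tin 1.2
egg 1.4
teacup 1.1
mug 20.3
```

The lid is centred and home: contact came at the expected height and it was pressed with 18 N. The tin, egg cup and teacup are unmoved, so I'm handing in.

```bash
python3 -c "
from rig import r
print(r.finish_job())"
```

```text
the job is handed in; nothing more can be done
None
```

I handed the job in at about 41 s with every step done as asked, though the verdict wasn't shown: the filter is in the bowl, the dripper sits level on the tall mug, and the server stands centred on the trivet with its lid pressed home. The tin, egg cup and teacup were not moved.

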